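# Stack slide boxes on the drying plate and trip its start switch

### The arm

A 7-joint arm with a two-finger parallel gripper is mounted at the origin on the work surface. World frame = base frame: x ahead of the robot, y to its left, z up, the work surface at z = 0. Lengths are in m, angles in rad, forces in N, time in s.
With the tool pointing down it reaches from about 0.425 to 1.025 m from the base axis. Payload 9.4 kg.
Tool frame: the origin (TCP) lies between the finger pads; the fingertips stand 14 mm ahead of it and the grasp point (between the pads) lies 5 mm behind it (bot.tcp_to_tips is the distance from the TCP to the fingertips, in m); z points along the fingers, x is the direction in which the jaws open and shut, and the axes are right-handed (so a half turn about z gives the same grasp; the last joint's range is limited). The gripper opens to 93 mm and grips with 3 to 60 N. Pads are 15 mm wide; open, the fingers measure 128 mm over their backs; the gripper's body (75 mm by 188 mm) begins 65 mm behind the grasp point.
Start: joints at [1.029, 0.599, -0.003, 1.599, 0.002, 0.943, -0.08], TCP at [0.325, -0.648, 0.233] pointing down, gripper open.
Joint ranges: [-2.57, 2.57], [-0.35, 1.97], [-1.29, 1.29], [0.11, 2.56], [-1.05, 4.19], [0.11, 1.86], [-2.63, 2.63]. Speed limits (rad/s): [2.22, 2.22, 3.01, 3.01, 3.14, 3.14, 3.14].

### API

Orientations are given as a unit quaternion [w, x, y, z].
In Python, from station import bot gives the robot as it stands.
- The arm moves only by the shell command python3 -m jog 'ROWS' [FORCE]. ROWS is JSON, a list of rows, each an object of numbers: "gripper": the closure, from 0 (fully open) to 1 (shut); "x", "y", "z": the shift along the world's x, y, z in units of 75 cm (1.0 is 75 cm); "twist": the turn about the world's z in units of pi rad (1.0 is pi rad). A call has 1 to 12 rows; each row is the pose to reach, as a shift and turn from the pose commanded when the call began, turning the shorter way round; what a row does not reach only later rows make up. A row lasts 1/12 s, in which the tool goes at most 41.7 mm and 7.16 degrees, less where a joint would pass 70% of its speed; a pose out of reach is approached as far as the arm can. A call with a number of a shift or a turn outside -1 to 1 is refused whole. A call with a gripper value outside its range is refused whole. The fingers move at their own pace and stop on an object; FORCE is the grip in N (left out, the last holds). Time passes only in rows, so rows that repeat a pose let the fingers close. It gives the time, the measured TCP pose, the force and the opening at its end, in the units of the state.
- bot.get_state(): the state, without advancing time (a new reading comes with each control period).
- bot.read_camera(name): name is "side" or "top" or "wrist"; returns a dict with "frame" (384x512x3 uint8, red, green, blue), "z_map" (384x512 float32, m along the optical axis (not along the pixel's ray), 0 where there is no reading), "camera_matrix" (3x3 intrinsics, pixels), "world_from_camera" (4x4, takes a point from camera to world coordinates). Camera axes: x right, y up, looking along -z (the intrinsics and any distortion apply to the point x, -y, -z); pixel columns grow to the right and rows downward; lengths in m; the calibration is good to about 2 mm. A picture is of the moment at which its call begins.
- bot.hand_in(): hands the job in, once; it reports no verdict.
The state is a dict: "time_s": time; "q": joint angles; "joint_vel": joint speeds; "tau": joint torques, N m; "position": TCP position; "orientation": TCP orientation; "wrist_force": force on the tool from outside, world axes, zero at the start; "torque": the same for the moment, N m; "gripper_width": finger opening in m.
Only numpy, scipy, OpenCV 4.12 (cv2) and the standard library are available. Lean on these libraries where they do the work, as an engineer would, in place of code of your own. Each camera call takes 0.05 s, during which the arm holds its last target.

### The job

Load the slide dryer: stack all the closed slide boxes flat and squarely in one column inside the blue outline on the drying plate. Then start it by hand: push the blue flap of the switch box inward so that it springs open, press the red roller lever beneath just until its microswitch clicks, hold it there for a moment without overtravel, and let it go, leaving the flap open, the column standing and the other things on the bench where they are.

Things in the scene. Friction and masses are not known exactly. Their poses are not given: they have to be found in the camera images.
- slidebox1_mid (a point): centre (half-way up, 13 mm above its underside) of the blue closed slide box: a rigid plastic box 84 x 48 x 26 mm (x, y, z), about 120 g, paper label on its +z face, small black clasp on its -x end; starts lying flat, z up. May be absent.
- slidebox2_mid (a point): centre (half-way up, 13 mm above its underside) of the green closed slide box: a rigid plastic box 84 x 48 x 26 mm (x, y, z), about 120 g, paper label on its +z face, small black clasp on its -x end; starts lying flat, z up. May be absent.
- slidebox3_mid (a point): centre (half-way up, 13 mm above its underside) of the yellow closed slide box: a rigid plastic box 84 x 48 x 26 mm (x, y, z), about 120 g, paper label on its +z face, small black clasp on its -x end; starts lying flat, z up. May be absent.
- slidebox4_mid (a point): centre (half-way up, 13 mm above its underside) of the orange closed slide box: a rigid plastic box 84 x 48 x 26 mm (x, y, z), about 120 g, paper label on its +z face, small black clasp on its -x end; starts lying flat, z up. May be absent.
- slidebox5_mid (a point): centre (half-way up, 13 mm above its underside) of the grey closed slide box: a rigid plastic box 84 x 48 x 26 mm (x, y, z), about 120 g, paper label on its +z face, small black clasp on its -x end; starts lying flat, z up. May be absent.
- slidebox6_mid (a point): centre (half-way up, 13 mm above its underside) of the white closed slide box: a rigid plastic box 84 x 48 x 26 mm (x, y, z), about 120 g, paper label on its +z face, small black clasp on its -x end; starts lying flat, z up. May be absent.
- plate_mid (a point): centre of the top face of the drying plate, a fixed flat aluminium-topped slab 150 x 120 x 15 mm (top 15 mm above the bench), with a thin printed blue outline of 92 x 56 mm round this point, long side along x: a box sits inside it with its long side along x
- controller: fixed white switch box of the dryer, 145 x 130 mm, deck 60 mm above the bench; origin on the bench 7.5 mm to the +x side of its middle. In its top is a well 101 mm (x, from -56 to +45 mm) by 80 mm (y, -40 to +40 mm) covered by the blue flap; the microswitch is in the well
- flap (a joint): angle (rad) of the blue push-to-release flap, a panel 105 x 96 x 6 mm lying over the well, its top 71 mm above the bench, hinged on the switch box's +x edge (axis along y, 50 mm to +x of the origin). 0 = closed on its catch, negative = pressed in (stop at -0.045), 2.3 = fully open, leaning back. Pressing it at the dot, near its free (-x) end, by 2 to 3 mm (about 3 N until the stop) frees the catch for good; when let go the flap swings open by itself and stays open
- flap_press (a point): the white dot on the flap's top face where it is pushed, 75 mm from the hinge, 30 mm from the free edge (moves with the flap)
- lever (a joint): angle (rad) of the microswitch's roller lever, 0 = at rest, grows as the roller is pressed down. It is a spring: about 0.6 N to start it, then 0.76 N more for each mm at the roller. It clicks at 0.12 rad (roller 4.6 mm down, about 4 N); beyond 0.27 rad (10.3 mm, about 8.4 N) it is overtravelled and damaged. So about 0.18 rad (6.8 mm, 5.7 N) is right. It springs back when let go
- roller_top (a point): top of the red roller (12 mm diameter, 14 mm wide) on the end of the lever, 38 mm to +x from the lever's pivot; at rest it lies 55 mm above the bench, 5 mm below the deck, 3 mm to +x of the switch box's origin (moves with the lever)
- dish: shallow white ceramic dish, a bystander to be left alone; origin under it
- jar: small amber jar with a white cap, a bystander to be left alone; origin under it
- brush: orange-handled brush, a bystander to be left alone; origin under it
- pencil: red pencil, a bystander to be left alone; origin under it
- blade_case: dark wooden blade case with a green tag, a bystander to be left alone; origin under it
- tally: small dark hand tally counter, a bystander to be left alone; origin under it

How it is judged:
On the way, in this order (a step that is already met when the one before it is completed fails the run):
1. all the slide boxes stand in one square column on the plate's outline (horizontal distance between each of slidebox1_mid, slidebox2_mid, slidebox3_mid, slidebox4_mid, slidebox5_mid, slidebox6_mid and plate_mid below 0.01 m and angle between the x axis of each of slidebox1_mid, slidebox2_mid, slidebox3_mid, slidebox4_mid, slidebox5_mid, slidebox6_mid and the x axis of plate_mid, either way round below 0.14 rad and angle between the z axis of each of slidebox1_mid, slidebox2_mid, slidebox3_mid, slidebox4_mid, slidebox5_mid, slidebox6_mid and the z axis of plate_mid, either way round below 0.08 rad), for 0.3 s.
2. with the flap open, the roller lever is pressed past its click (value of joint flap above 1.5 rad and value of joint lever above 0.12 rad), for 0.2 s.
At the end, for the whole second after the job is handed in: every slide box lying flat, either large face up (within 0.08 rad), within 10 mm of the plate's centre and its long side within 0.14 rad of the plate's x axis (either way round), so that they stand in one column; flap open beyond 1.5 rad; roller lever sprung back below 0.04 rad (all of step 1 and value of joint flap above 1.5 rad and value of joint lever below 0.04 rad); the robot touches nothing.
It fails at once if the roller lever is pressed into overtravel (beyond 0.27 rad) (value of joint lever above 0.27 rad).
It fails at once if a bystander is moved by more than 40 mm (distance of any of dish, jar, brush, pencil, blade_case, tally from where it was at the start of the episode above 0.04 m).
Of slidebox1, slidebox2, slidebox3, slidebox4, slidebox5, slidebox6 only 4 to 6 are there at a start; the rules pass over those that are not, and their reading is None.
At some moment in a run one of slidebox1, slidebox2, slidebox3, slidebox4, slidebox5, slidebox6 may be knocked a few centimetres aside while the robot is not near it.
Once in a run the grip may slacken for a moment while it holds something.
It also fails if it takes over 210 s, if anything falls off the work surface, if the arm or the gripper's body presses on something with over 40 N, if the wrist force passes 120 N, or if a joint passes its speed limit or range.

## Working session

There is one attempt and no reset: what is moved stays moved. The work goes in short steps, Python scripts to look and compute and a shell command to move; the robot and the scene stay as the last step left them, time stands still between calls to the robot, and variables do not carry over. Pictures are saved under pics/ and viewed, and the job is handed in when it is done.

```bash
ls; mkdir -p pics; cat > h.py <<'E'
import numpy as np, cv2
from station import bot
def snap(name,fn=None):
    c=bot.read_camera(name)
    if fn: cv2.imwrite('pics/'+fn,c['frame'][:,:,::-1])
    return c
def world(c):
    z=c['z_map'];K=c['camera_matrix'];T=c['world_from_camera']
    v,u=np.mgrid[0:z.shape[0],0:z.shape[1]]
    x=(u-K[0,2])/K[0,0]*z; y=(v-K[1,2])/K[1,1]*z
    P=np.stack([x,-y,-z,np.ones_like(z)],-1)@T.T
    return P[...,:3]
E
python3 - <<'E'
from h import *
s=bot.get_state();print(s)
for n in('top','side','wrist'):
    c=snap(n,n+'0.png');print(n,c['camera_matrix'].round(1).tolist(),c['world_from_camera'].round(3).tolist())
    np.savez('/tmp/'+n+'0.npz',**c)
E
```

```text
pics
{'time_s': 0.0, 'q': array([ 1.02927636,  0.60013998, -0.00252766,  1.60014923,  0.00182413,
        0.94288504, -0.07982957]), 'joint_vel': array([0.00026029, 0.00120815, 0.00096551, 0.00035901, 0.00015176,
       0.00047058, 0.00160647]), 'tau': array([-2.49414361e-04, -7.65069079e+01,  1.49738017e+00, -2.52356225e+01,
       -5.24247391e-02,  1.69138931e-02,  1.37978432e-04]), 'position': array([ 0.32474671, -0.64766823,  0.23174254]), 'orientation': array([-3.38937723e-04,  8.50966522e-01, -5.25219339e-01, -7.13635430e-04]), 'wrist_force': array([ 0.10919111, -0.23439112,  0.52625757]), 'torque': array([-0.00658605, -0.05299167, -0.04664296]), 'gripper_width': 0.09311894090012798}
top [[433.1, 0.0, 253.2], [0.0, 433.1, 195.1], [0.0, 0.0, 1.0]] [[-0.021, 0.985, -0.17, 0.403], [-1.0, -0.024, -0.013, -0.006], [-0.017, 0.17, 0.985, 1.238], [0.0, 0.0, 0.0, 1.0]]
side [[348.4, 0.0, 256.9], [0.0, 348.4, 190.0], [0.0, 0.0, 1.0]] [[-0.948, 0.206, -0.243, 0.309], [-0.319, -0.602, 0.732, 0.858], [0.004, 0.771, 0.637, 0.834], [0.0, 0.0, 0.0, 1.0]]
wrist [[320.7, 0.0, 255.4], [0.0, 320.7, 195.0], [0.0, 0.0, 1.0]] [[0.448, 0.868, 0.214, 0.383], [-0.894, 0.435, 0.106, -0.618], [-0.001, -0.239, 0.971, 0.384], [0.0, 0.0, 0.0, 1.0]]
```

View pics/top0.png

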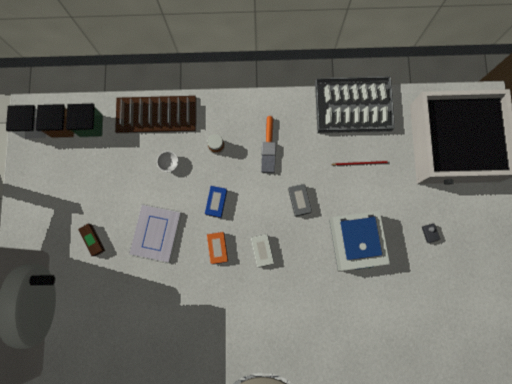

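View pics/side0.png

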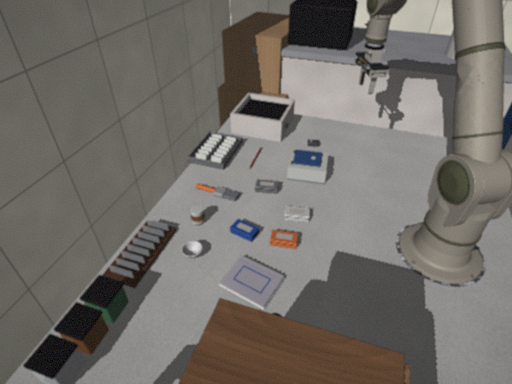

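View pics/wrist0.png

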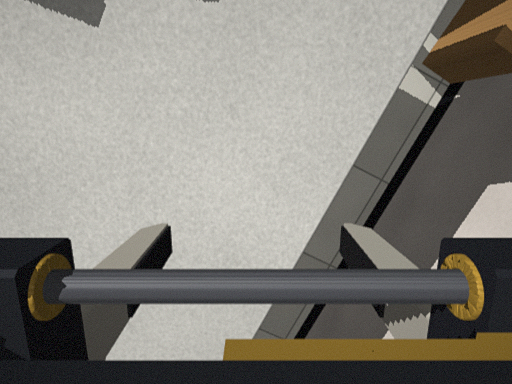

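The top view shows four boxes: blue (216,201), grey (300,200), orange (217,248) and white (262,250). The plate is at (156,234) and the switch box at (361,240). Next I'll measure them.

```bash
cat >> h.py <<'E'
def rect(P,m):
    pts=P[m][:,:2].astype(np.float32)
    (c,s,a)=cv2.minAreaRect((pts*1000))
    if s[0]<s[1]: a+=90; s=(s[1],s[0])
    a=(a+90)%180-90
    return np.array(c)/1000,s,a
def boxes(c,zlo=0.018,zhi=0.034,lo=(0.3,-0.7),hi=(1.1,0.7),amin=150):
    P=world(c); m=(P[...,2]>zlo)&(P[...,2]<zhi)&(P[...,0]>lo[0])&(P[...,0]<hi[0])&(P[...,1]>lo[1])&(P[...,1]<hi[1])&(c['z_map']>0)
    n,l,st,ce=cv2.connectedComponentsWithStats(m.astype(np.uint8),connectivity=4)
    for i in range(1,n):
        if st[i,4]<amin: continue
        mm=l==i; r=rect(P,mm)
        print(ce[i].round(0),st[i,4],'c',r[0].round(4),'s',np.round(r[1],1),'a',round(r[2],1),'z',np.median(P[mm][:,2]).round(4),'rgb',np.median(c['frame'][mm],0))
E
python3 - <<'E'
from h import *
c=snap('top');boxes(c)
print('plate');boxes(c,0.008,0.020,amin=1000)
print('ctrl');boxes(c,0.05,0.085)
P=world(c)
for u,v in [(216,201),(300,200),(217,248),(262,250),(156,234),(361,240),(362,246),(340,240),(450,300),(100,300),(168,162),(216,143),(268,160),(360,163),(90,240),(431,233)]: print(u,v,P[v,u].round(4))
s=snap('side');print('side');boxes(s)
E
```

```text
[357.  83.] 295 c [ 0.9167 -0.2932] s [224.   95.8] a 85.5 z 0.0268 rgb [58. 59. 58.]
[363. 127.] 202 c [ 0.8006 -0.2994] s [226.6  57.3] a -75.3 z 0.0268 rgb [54. 55. 54.]
[269. 149.] 152 c [ 0.7452 -0.0375] s [48.  37.9] a -1.8 z 0.0203 rgb [122.  123.  122.5]
[167. 160.] 167 c [0.7164 0.2549] s [61.9 60.6] a -74.7 z 0.026 rgb [132. 132. 128.]
[300. 200.] 503 c [ 0.5959 -0.122 ] s [85.3 48.2] a 11.1 z 0.0261 rgb [90. 93. 91.]
[216. 201.] 500 c [0.5969 0.1174] s [84.6 48.5] a -12.1 z 0.0258 rgb [ 37.   63.5 124. ]
[ 90. 240.] 418 c [0.4954 0.4709] s [90.3 37.2] a 29.5 z 0.0268 rgb [58. 40. 26.]
[432. 233.] 178 c [ 0.4938 -0.486 ] s [48.  33.7] a 12.7 z 0.021 rgb [55.5 56.  58.5]
[217. 248.] 526 c [0.4651 0.1141] s [84.3 48.6] a 7.4 z 0.0259 rgb [166.  89.  41.]
[262. 251.] 526 c [ 0.4548 -0.0115] s [84.9 47.8] a 11.0 z 0.0261 rgb [165. 168. 157.]
plate
[156. 115.] 2120 c [0.8672 0.2971] s [239.7 112.5] a -89.9 z 0.0118 rgb [37. 27. 19.]
[155. 234.] 2065 c [0.5109 0.2904] s [148.8 119.3] a -13.1 z 0.0143 rgb [148. 144. 149.]
ctrl
[438. 154.] 668 c [ 0.6985 -0.5212] s [337.3 169.9] a 
[... 893 characters left out ...]
83 0.0035]
216 143 [0.7585 0.1113 0.0569]
268 160 [ 0.7153 -0.0353  0.0177]
360 163 [ 0.7019 -0.3025  0.0085]
90 240 [0.4949 0.4709 0.0248]
431 233 [ 0.4932 -0.4834  0.0229]
side
[215. 148.] 729 c [ 0.8768 -0.2882] s [230.7 164.3] a 88.8 z 0.025 rgb [174. 176. 170.]
[266. 185.] 206 c [ 0.5966 -0.1159] s [82.4 51.9] a 15.3 z 0.0244 rgb [102.5 103.  104. ]
[296. 212.] 272 c [ 0.4557 -0.0049] s [82.3 51.6] a 11.9 z 0.0249 rgb [154. 154. 150.]
[244. 228.] 312 c [0.5967 0.1231] s [85.1 51.3] a -14.4 z 0.025 rgb [ 47.  73. 124.]
[284. 237.] 337 c [0.465  0.1202] s [84.6 48.8] a 8.2 z 0.025 rgb [153.  97.  60.]
[191. 248.] 150 c [0.7155 0.2608] s [62.7 60.4] a -66.1 z 0.0264 rgb [153.  152.  151.5]
```

```bash
python3 -c "
import numpy as np,cv2
f=np.load('/tmp/top0.npz')['frame'][:,:,::-1]
cv2.imwrite('pics/topz1.png',cv2.resize(f[170:290,60:210],None,fx=5,fy=5,interpolation=2))
cv2.imwrite('pics/topz2.png',cv2.resize(f[180:290,310:450],None,fx=5,fy=5,interpolation=2))
f=np.load('/tmp/side0.npz')['frame'][:,:,::-1]
cv2.imwrite('pics/sidez.png',cv2.resize(f[140:310,190:350],None,fx=4.5,fy=3.5,interpolation=2)[:600])
"
```

```text
(no output)
```

View pictures.

View pics/topz1.png

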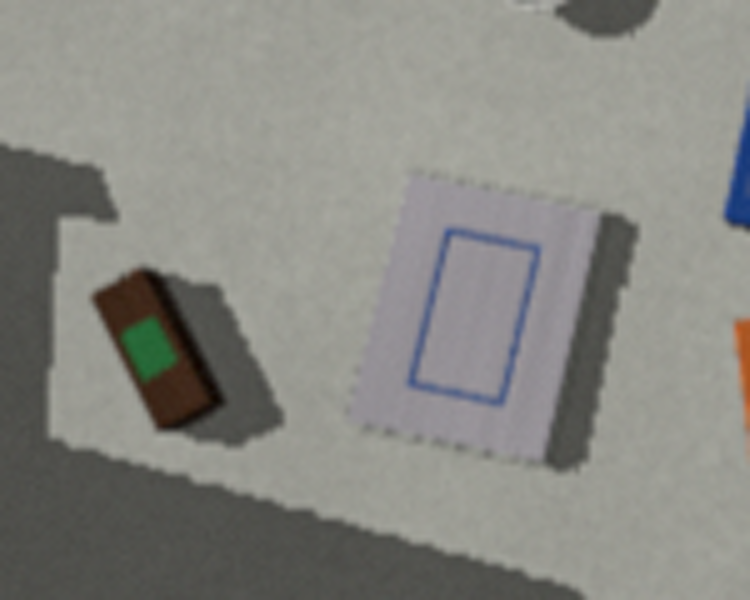

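View pics/topz2.png

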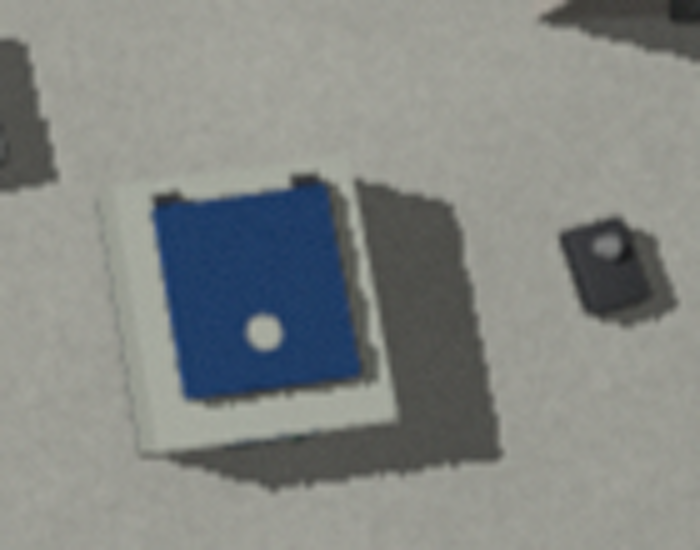

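View pics/sidez.png

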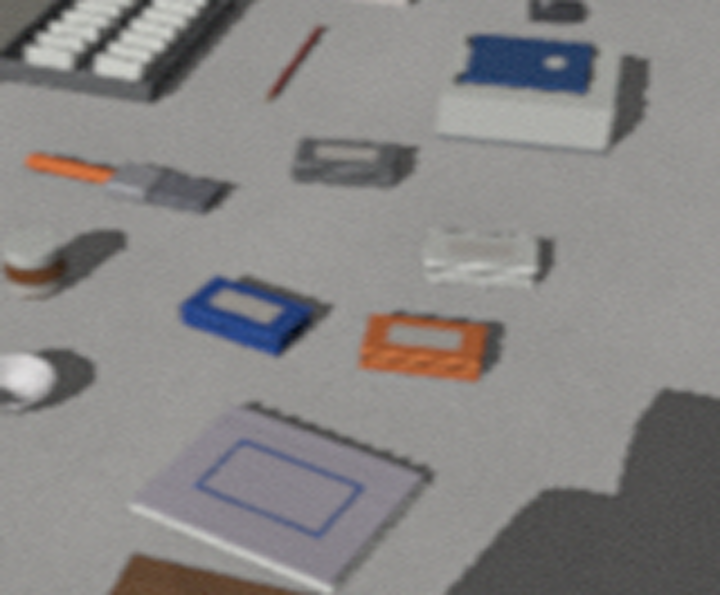

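The crops show the plate outline about -13° off world x. The flap is closed, with its dot near the robot side and its hinges on the far side (+x). I'll compute the outline centre, the flap dot, and anything in the far-left area.

```bash
cat >> h.py <<'E'
def ray(c,u,v,z):
    K=c['camera_matrix'];T=c['world_from_camera']
    d=T[:3,:3]@np.array([(u-K[0,2])/K[0,0],-(v-K[1,2])/K[1,1],-1]); o=T[:3,3]
    return o+d*(z-o[2])/d[2]
def outline(c,z=0.015,roi=None):
    f=c['frame'].astype(int);P=world(c)
    m=(f[...,2]-f[...,0]>30)&(np.abs(P[...,2]-z)<0.012)
    return m
E
python3 - <<'E'
from h import *
for n in('top','side'):
    c=snap(n)
    f=c['frame'].astype(int);P=world(c)
    m=(f[...,2]-f[...,0]>22)&(P[...,2]<0.03)&(P[...,1]>0.2)&(P[...,1]<0.4)&(P[...,0]<0.62)&(P[...,0]>.42)
    v,u=np.nonzero(m);Q=np.array([ray(c,a,b,0.015) for a,b in zip(u,v)])
    pts=(Q[:,:2]*1000).astype(np.float32);r=cv2.minAreaRect(pts);print(n,'outline',len(u),r)
    m=(f[...,2]-f[...,0]>25)&(P[...,2]>0.055)&(P[...,1]<-0.15)&(P[...,1]>-0.4)&(P[...,0]<0.62)
    v,u=np.nonzero(m);Q=np.array([ray(c,a,b,0.071) for a,b in zip(u,v)])
    pts=(Q[:,:2]*1000).astype(np.float32);r=cv2.minAreaRect(pts);print(n,'flap',len(u),r)
    # dot
    b=m.astype(np.uint8);h=cv2.morphologyEx(b,cv2.MORPH_CLOSE,np.ones((13,13)))-b
    h=cv2.morphologyEx(h,cv2.MORPH_OPEN,np.ones((3,3)))
    k,l,st,ce=cv2.connectedComponentsWithStats(h)
    for i in range(1,k): print(' dot?',ce[i],st[i,4],ray(c,*ce[i],0.071).round(4))
    if n=='top':
        for v in range(180,384,25): print(v,P[v,5:110:15,2].round(2), P[v,50,:2].round(2))
E
```

```text
top outline 154 ((511.99859619140625, 291.6269836425781), (57.04507827758789, 93.6430435180664), 77.01406860351562)
top flap 1361 ((481.56634521484375, -276.13885498046875), (105.55474853515625, 95.7088851928711), 6.605750560760498)
 dot? [362.24390244 246.        ] 41 [ 0.4591 -0.2791  0.071 ]
180 [ 0.   -0.   -0.   -0.   -0.01 -0.    0.  ] [0.68 0.61]
205 [-0. -0. -0. -0. -0. -0. -0.] [0.6 0.6]
230 [ 0.   -0.   -0.   -0.    0.    0.03 -0.  ] [0.53 0.6 ]
255 [ 0.23  0.17  0.09  0.    0.   -0.    0.02] [0.46 0.59]
280 [ 0.23  0.23  0.21  0.21 -0.    0.    0.  ] [0.39 0.49]
305 [ 0.26  0.24  0.18  0.1   0.   -0.   -0.  ] [0.32 0.54]
330 [ 0.25  0.23  0.17 -0.   -0.    0.    0.  ] [0.25 0.58]
355 [ 0.2   0.14  0.06 -0.   -0.    0.   -0.  ] [0.18 0.58]
380 [ 0.19  0.12 -0.   -0.    0.    0.   -0.  ] [0.12 0.58]
side outline 162 ((510.57183837890625, 294.2035827636719), (58.48025894165039, 93.5271987915039), 77.27698516845703)
side flap 360 ((479.93792724609375, -269.84393310546875), (104.76032257080078, 97.55697631835938), 6.52371883392334)
 dot? [313.  157.5] 12 [ 0.4574 -0.2773  0.071 ]
```

```bash
python3 -m jog '[{"x":0.36,"y":0.6,"twist":0.914},{"x":0.36,"y":0.6,"twist":0.914},{"x":0.36,"y":0.6,"twist":0.914},{"x":0.36,"y":0.6,"twist":0.914},{"x":0.36,"y":0.6,"twist":0.914},{"x":0.36,"y":0.6,"twist":0.914},{"x":0.36,"y":0.6,"twist":0.914},{"x":0.36,"y":0.6,"twist":0.914},{"x":0.36,"y":0.6,"twist":0.914},{"x":0.36,"y":0.6,"twist":0.914},{"x":0.36,"y":0.6,"twist":0.914},{"x":0.36,"y":0.6,"twist":0.914}]'
```

```text
validation failed for argument at $[0]...
```

The plate centre agrees between cameras (top 0.512, 0.2916; side 0.5106, 0.2942), with yaw -13°, and both sizes match what was given. The jog call was refused, so I'll try it with all keys.

```bash
python3 -m jog '[{"gripper":0,"x":0.36,"y":0.6,"z":0,"twist":0.914},{"gripper":0,"x":0.36,"y":0.6,"z":0,"twist":0.914},{"gripper":0,"x":0.36,"y":0.6,"z":0,"twist":0.914},{"gripper":0,"x":0.36,"y":0.6,"z":0,"twist":0.914},{"gripper":0,"x":0.36,"y":0.6,"z":0,"twist":0.914},{"gripper":0,"x":0.36,"y":0.6,"z":0,"twist":0.914},{"gripper":0,"x":0.36,"y":0.6,"z":0,"twist":0.914},{"gripper":0,"x":0.36,"y":0.6,"z":0,"twist":0.914},{"gripper":0,"x":0.36,"y":0.6,"z":0,"twist":0.914},{"gripper":0,"x":0.36,"y":0.6,"z":0,"twist":0.914},{"gripper":0,"x":0.36,"y":0.6,"z":0,"twist":0.914},{"gripper":0,"x":0.36,"y":0.6,"z":0,"twist":0.914}]'
```

```text
time_s: 1.35
position: [0.583, -0.2177, 0.2329]
orientation: [0.0, 0.98, 0.199, 0.0]
wrist_force: [-0.2, -1.5, -0.8]
gripper_width: 0.0933
```

```bash
python3 -m jog '[{"gripper":0,"x":0.017,"y":0.128,"z":-0.08,"twist":0.434},{"gripper":0,"x":0.017,"y":0.128,"z":-0.08,"twist":0.434},{"gripper":0,"x":0.017,"y":0.128,"z":-0.08,"twist":0.434},{"gripper":0,"x":0.017,"y":0.128,"z":-0.08,"twist":0.434},{"gripper":0,"x":0.017,"y":0.128,"z":-0.08,"twist":0.434},{"gripper":0,"x":0.017,"y":0.128,"z":-0.08,"twist":0.434},{"gripper":0,"x":0.017,"y":0.128,"z":-0.08,"twist":0.434},{"gripper":0,"x":0.017,"y":0.128,"z":-0.08,"twist":0.434},{"gripper":0,"x":0.017,"y":0.128,"z":-0.08,"twist":0.434},{"gripper":0,"x":0.017,"y":0.128,"z":-0.08,"twist":0.434},{"gripper":0,"x":0.017,"y":0.128,"z":-0.08,"twist":0.434},{"gripper":0,"x":0.017,"y":0.128,"z":-0.08,"twist":0.434}]'
python3 - <<'E'
from h import *
s=bot.get_state();w,x,y,z=s['orientation'];print(s['position'],2*np.degrees(np.arctan2(y,x)),s['time_s'])
c=snap('wrist','w1.png');boxes(c,amin=1500)
c=snap('top');boxes(c,lo=(.4,-.2),hi=(.65,.2))
E
```

```text
time_s: 2.35
position: [0.5949, -0.1238, 0.1724]
orientation: [-0.0, 0.636, 0.771, 0.0]
wrist_force: [-0.3, -0.8, -0.1]
gripper_width: 0.0929
[ 0.59488325 -0.12380751  0.17237257] 100.944711330663 2.35
[414.  58.] 5927 c [ 0.4568 -0.0084] s [84.9 49.1] a 11.4 z 0.0258 rgb [199. 201. 191.]
[260. 189.] 4289 c [ 0.5974 -0.1188] s [84.3 48.1] a 11.3 z 0.0258 rgb [119. 121. 121.]
[494. 218.] 1520 c [0.5782 0.1086] s [48.  41.2] a 14.7 z 0.0256 rgb [ 38.  89. 173.]
[216. 201.] 503 c [0.5967 0.1174] s [85.  48.5] a -12.3 z 0.0256 rgb [ 39.  66. 128.]
[302. 207.] 236 c [ 0.5735 -0.1264] s [48.3 40.3] a -77.2 z 0.026 rgb [92. 95. 93.]
[217. 248.] 526 c [0.4652 0.1142] s [84.6 48.7] a 6.7 z 0.0258 rgb [171.  91.  43.]
[262. 251.] 525 c [ 0.4547 -0.0115] s [84.7 47.9] a 11.0 z 0.0263 rgb [169. 172. 161.]
```

View pics/w1.png

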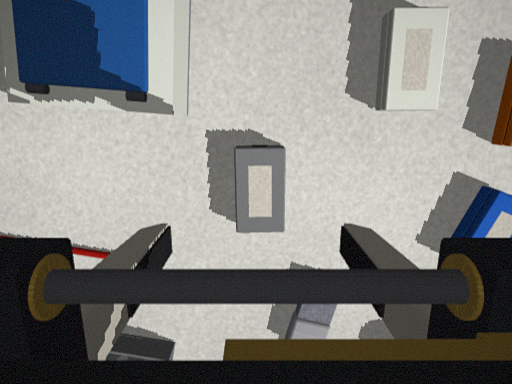

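The wrist view shows the grey box between the fingers at pixel (260,189). The wrist estimate is (0.597, -0.119), which lies between the top and side readings, so I'll descend and grip there.

```bash
python3 -m jog '[{"gripper":0.2,"x":0.003,"y":0.0065,"z":-0.05,"twist":0},{"gripper":0.2,"x":0.003,"y":0.0065,"z":-0.1,"twist":0},{"gripper":0.2,"x":0.003,"y":0.0065,"z":-0.15,"twist":0},{"gripper":0.2,"x":0.003,"y":0.0065,"z":-0.185,"twist":0},{"gripper":0.2,"x":0.003,"y":0.0065,"z":-0.206,"twist":0},{"gripper":0.2,"x":0.003,"y":0.0065,"z":-0.206,"twist":0},{"gripper":0.6,"x":0.003,"y":0.0065,"z":-0.206,"twist":0},{"gripper":0.6,"x":0.003,"y":0.0065,"z":-0.206,"twist":0},{"gripper":0.6,"x":0.003,"y":0.0065,"z":-0.206,"twist":0},{"gripper":0.6,"x":0.003,"y":0.0065,"z":-0.206,"twist":0},{"gripper":0.6,"x":0.003,"y":0.0065,"z":-0.206,"twist":0},{"gripper":0.6,"x":0.003,"y":0.0065,"z":-0.206,"twist":0}]' 30
python3 - <<'E'
from h import *
s=bot.get_state();print(s['position'],s['wrist_force'],s['gripper_width'])
c=snap('wrist','w2.png');boxes(c,amin=1500)
E
```

```text
time_s: 3.45
position: [0.5975, -0.1187, 0.0186]
orientation: [0.0, 0.638, 0.77, 0.0]
wrist_force: [-0.7, 0.5, 3.1]
gripper_width: 0.048
[ 0.59745459 -0.1186808   0.01863537] [-0.73205587  0.52184796  3.0708787 ] 0.048002634998100056
[87. 52.] 2019 c [ 0.5198 -0.204 ] s [43.8  2.3] a 6.2 z 0.0264 rgb [221. 222. 213.]
[255. 220.] 10917 c [ 0.58   -0.1216] s [77.6 49.8] a -78.9 z 0.0258 rgb [98. 96. 89.]
[256. 317.] 2413 c [ 0.6309 -0.1117] s [47.9 17.2] a -78.4 z 0.0257 rgb [137. 140. 140.]
```

View pics/w2.png

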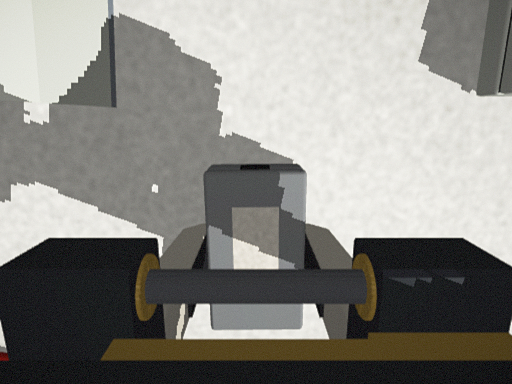

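The box is held at 48 mm and centred. Next I'll lift it and carry it to above the plate.

```bash
python3 -m jog '[{"gripper":0.6,"x":0,"y":0,"z":0.05,"twist":0},{"gripper":0.6,"x":-0.02,"y":0.08,"z":0.08,"twist":-0.03},{"gripper":0.6,"x":-0.03,"y":0.13,"z":0.08,"twist":-0.06},{"gripper":0.6,"x":-0.04,"y":0.18,"z":0.08,"twist":-0.09},{"gripper":0.6,"x":-0.05,"y":0.23,"z":0.08,"twist":-0.12},{"gripper":0.6,"x":-0.06,"y":0.28,"z":0.08,"twist":-0.133},{"gripper":0.6,"x":-0.07,"y":0.33,"z":0.08,"twist":-0.133},{"gripper":0.6,"x":-0.08,"y":0.38,"z":0.08,"twist":-0.133},{"gripper":0.6,"x":-0.09,"y":0.43,"z":0.08,"twist":-0.133},{"gripper":0.6,"x":-0.1,"y":0.48,"z":0.08,"twist":-0.133},{"gripper":0.6,"x":-0.112,"y":0.53,"z":0.08,"twist":-0.133},{"gripper":0.6,"x":-0.1147,"y":0.548,"z":0.08,"twist":-0.133}]'
python3 - <<'E'
from h import *
s=bot.get_state();w,x,y,z=s['orientation'];print(s['position'],2*np.degrees(np.arctan2(y,x)),s['gripper_width'])
c=snap('wrist','w3.png')
E
```

```text
time_s: 4.5
position: [0.5088, 0.2995, 0.0787]
orientation: [-0.002, 0.782, 0.623, 0.001]
wrist_force: [-0.3, 0.3, -1.0]
gripper_width: 0.0479
[0.50879376 0.29953321 0.07866856] 77.09575539415329 0.04785308435838357
```

View pics/w3.png

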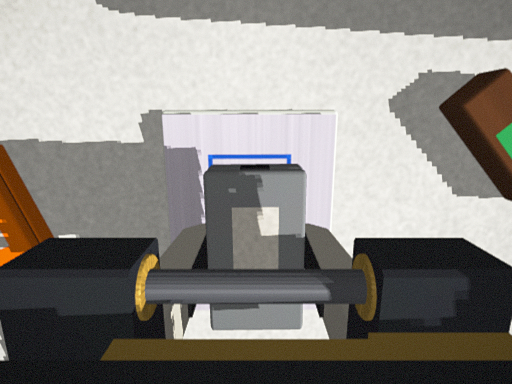

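```bash
python3 -m jog '[{"gripper":0.6,"x":0,"y":0,"z":0,"twist":0},{"gripper":0.6,"x":0,"y":0,"z":0,"twist":0},{"gripper":0.6,"x":0,"y":0,"z":0,"twist":0}]'
python3 - <<'E'
from h import *
s=bot.get_state();w,x,y,z=s['orientation'];print(s['position'],2*np.degrees(np.arctan2(y,x)),s['gripper_width'])
c=snap('wrist','w4.png');f=c['frame'].astype(int)
m=(f[...,2]-f[...,0]>60);m[:100]=0;m[230:]=0;m[:,:150]=0;m[:,350:]=0
v,u=np.nonzero(m);print(u.min(),u.max(),v.min(),v.max())
Q=np.array([ray(c,a,b,0.015) for a,b in zip(u,v)])[:,:2]
# plate frame with yaw -13
a=np.radians(-13);e=np.array([[np.cos(a),np.sin(a)],[-np.sin(a),np.cos(a)]])
q=(Q-[.5115,.2925])@e.T*1000;print('outline local x',np.percentile(q[:,0],[0,5,50,95,100]),'y',np.percentile(q[:,1],[0,2,50,98,100]))
near=q[:,0]<-40;print('edge slope deg',np.degrees(np.polyfit(q[near,1],q[near,0],1)[0]))
E
```

```text
time_s: 4.8
position: [0.5116, 0.2904, 0.0778]
orientation: [0.001, 0.785, 0.62, -0.001]
wrist_force: [-0.2, 0.0, -1.1]
gripper_width: 0.0477
[0.51163222 0.29040164 0.07782414] 76.6358037765074 0.04771024724242175
219 303 147 168
outline local x [-45.54892191 -45.4275638  -43.56480123 -34.99431729 -31.2419798 ] y [-25.82241858 -25.3084147    4.14872426  30.14726215  30.34020422]
edge slope deg -0.08864695341463863
```

The wrist camera puts the outline centre at (0.5122, 0.2942), within 3 mm of the other cameras. I'll lower the box and release it there.

```bash
python3 -m jog '[{"gripper":0.6,"x":0.001,"y":0.005,"z":-0.03,"twist":0.002},{"gripper":0.6,"x":0.001,"y":0.005,"z":-0.05,"twist":0.002},{"gripper":0.6,"x":0.001,"y":0.005,"z":-0.058,"twist":0.002},{"gripper":0.6,"x":0.001,"y":0.005,"z":-0.058,"twist":0.002},{"gripper":0.6,"x":0.001,"y":0.005,"z":-0.058,"twist":0.002},{"gripper":0.4,"x":0.001,"y":0.005,"z":-0.058,"twist":0.002},{"gripper":0.3,"x":0.001,"y":0.005,"z":-0.058,"twist":0.002},{"gripper":0.3,"x":0.001,"y":0.005,"z":-0.058,"twist":0.002},{"gripper":0.3,"x":0.001,"y":0.005,"z":-0.02,"twist":0.002},{"gripper":0.3,"x":0.001,"y":0.005,"z":0.03,"twist":0.002},{"gripper":0.3,"x":0.001,"y":0.005,"z":0.08,"twist":0.002},{"gripper":0.3,"x":0.001,"y":0.005,"z":0.08,"twist":0.002}]'
python3 - <<'E'
from h import *
s=bot.get_state();print(s['position'],s['gripper_width'],s['time_s'])
c=snap('wrist','w5.png');boxes(c,zlo=.033,zhi=.05,amin=1500);
c=snap('top','t5.png');boxes(c,lo=(.4,-.2),hi=(.65,.4),zhi=.05)
c=snap('side','s5.png');boxes(c,zlo=.033,lo=(.4,-.2),hi=(.65,.4),zhi=.05)
E
```

```text
time_s: 5.85
position: [0.514, 0.2984, 0.1446]
orientation: [0.0, 0.782, 0.623, 0.004]
wrist_force: [-0.2, 0.4, -0.5]
gripper_width: 0.0653
[0.51404332 0.29839606 0.14455193] 0.06533891250653286 5.85
[250. 194.] 5733 c [0.5123 0.2955] s [84.2 48.2] a -12.5 z 0.0408 rgb [126. 127. 128.]
[216. 201.] 497 c [0.5969 0.1174] s [85.5 48.6] a -12.4 z 0.0257 rgb [ 41.  69. 134.]
[262. 250.] 515 c [ 0.4549 -0.0115] s [85.1 47.9] a 10.9 z 0.0262 rgb [ 99. 100.  94.]
[251. 275.] 456 c [0.5109 0.297 ] s [85.2 48.4] a -12.6 z 0.0402 rgb [104.5 105.  105. ]
```

View pics/w5.png

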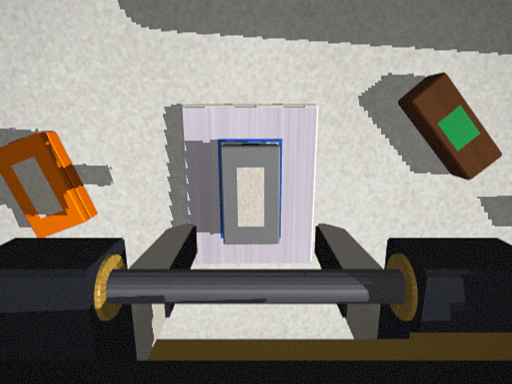

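The grey box sits neatly inside the outline, spanning about pixels (222-280, 143-243). Blue is next.

```bash
python3 -m jog '[{"gripper":0.25,"x":0.03,"y":-0.05,"z":0,"twist":0},{"gripper":0.25,"x":0.06,"y":-0.1,"z":0,"twist":0},{"gripper":0.25,"x":0.08,"y":-0.15,"z":0,"twist":0},{"gripper":0.25,"x":0.11,"y":-0.2,"z":0,"twist":0},{"gripper":0.25,"x":0.113,"y":-0.232,"z":-0.01,"twist":0.005},{"gripper":0.25,"x":0.113,"y":-0.232,"z":-0.01,"twist":0.005},{"gripper":0.25,"x":0.113,"y":-0.232,"z":-0.01,"twist":0.005},{"gripper":0.25,"x":0.113,"y":-0.232,"z":-0.01,"twist":0.005}]'
python3 - <<'E'
from h import *
s=bot.get_state();w,x,y,z=s['orientation'];print(s['position'],2*np.degrees(np.arctan2(y,x)),s['gripper_width'])
c=snap('wrist','w6.png');boxes(c,amin=1500)
c=snap('top');boxes(c,lo=(.4,-.2),hi=(.65,.4),zhi=.05)
E
```

```text
time_s: 6.67
position: [0.5959, 0.1228, 0.1296]
orientation: [-0.001, 0.777, 0.63, -0.001]
wrist_force: [-0.4, 0.2, 0.6]
gripper_width: 0.0696
[0.59586098 0.12276163 0.12957455] 78.02734510405105 0.06963935233622867
[48. 58.] 7703 c [ 0.4572 -0.0076] s [84. 49.] a 11.6 z 0.0258 rgb [199. 200. 189.]
[214.  45.] 6281 c [0.4723 0.1181] s [74.2 48.1] a 7.4 z 0.0258 rgb [224. 113.   0.]
[253. 200.] 5660 c [0.5981 0.1208] s [84.2 48. ] a -12.2 z 0.0258 rgb [ 28.  85. 181.]
[153. 233.] 572 c [0.5106 0.2943] s [91.5 56.2] a -11.6 z 0.0404 rgb [ 99. 102. 100.]
[217. 248.] 524 c [0.4652 0.114 ] s [84.5 48.2] a 7.9 z 0.0259 rgb [182.  97.  47.]
```

View pics/w6.png

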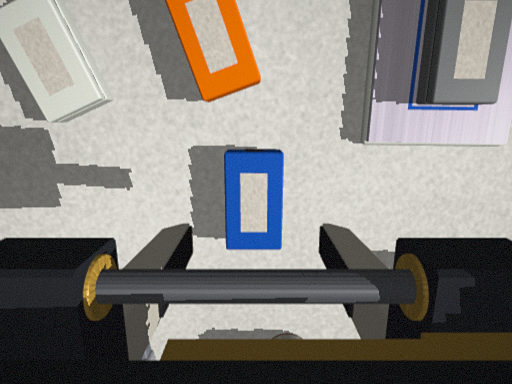

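The blue box is at pixel (253,200), between the fingers. The wrist reading is (0.598, 0.1208). I'll grip it there.

```bash
python3 -m jog '[{"gripper":0.25,"x":0.003,"y":-0.0027,"z":-0.05,"twist":0},{"gripper":0.25,"x":0.003,"y":-0.0027,"z":-0.1,"twist":0},{"gripper":0.25,"x":0.003,"y":-0.0027,"z":-0.135,"twist":0},{"gripper":0.25,"x":0.003,"y":-0.0027,"z":-0.148,"twist":0},{"gripper":0.25,"x":0.003,"y":-0.0027,"z":-0.148,"twist":0},{"gripper":0.6,"x":0.003,"y":-0.0027,"z":-0.148,"twist":0},{"gripper":0.6,"x":0.003,"y":-0.0027,"z":-0.148,"twist":0},{"gripper":0.6,"x":0.003,"y":-0.0027,"z":-0.148,"twist":0},{"gripper":0.6,"x":0.003,"y":-0.0027,"z":-0.148,"twist":0},{"gripper":0.6,"x":0.003,"y":-0.0027,"z":-0.1,"twist":0},{"gripper":0.6,"x":0.003,"y":-0.0027,"z":-0.05,"twist":0},{"gripper":0.6,"x":0.003,"y":-0.0027,"z":-0.05,"twist":0}]'
python3 - <<'E'
from h import *
s=bot.get_state();w,x,y,z=s['orientation'];print(s['position'],2*np.degrees(np.arctan2(y,x)),s['gripper_width'],s['wrist_force'])
c=snap('wrist','w7.png')
E
```

```text
time_s: 7.77
position: [0.6017, 0.1215, 0.0996]
orientation: [0.002, 0.777, 0.629, 0.004]
wrist_force: [0.3, 0.2, -0.8]
gripper_width: 0.0481
[0.60174512 0.12146865 0.09957453] 77.99777017528466 0.04806809118472007 [ 0.34683383  0.15420357 -0.78522225]
```

View pics/w7.png

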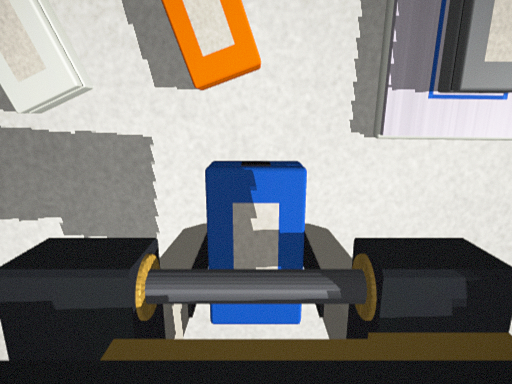

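```bash
python3 -m jog '[{"gripper":0.6,"x":-0.02,"y":0.04,"z":0,"twist":0},{"gripper":0.6,"x":-0.045,"y":0.09,"z":0,"twist":0},{"gripper":0.6,"x":-0.07,"y":0.14,"z":0,"twist":0},{"gripper":0.6,"x":-0.09,"y":0.18,"z":0,"twist":-0.005},{"gripper":0.6,"x":-0.105,"y":0.215,"z":0,"twist":-0.005},{"gripper":0.6,"x":-0.113,"y":0.232,"z":0,"twist":-0.005},{"gripper":0.6,"x":-0.113,"y":0.232,"z":0,"twist":-0.005},{"gripper":0.6,"x":-0.113,"y":0.232,"z":0,"twist":-0.005},{"gripper":0.6,"x":-0.113,"y":0.232,"z":0,"twist":-0.005},{"gripper":0.6,"x":-0.113,"y":0.232,"z":0,"twist":-0.005}]'
python3 - <<'E'
from h import *
s=bot.get_state();w,x,y,z=s['orientation'];print(s['position'],2*np.degrees(np.arctan2(y,x)),s['gripper_width'],s['wrist_force'])
c=snap('wrist','w8.png')
E
```

```text
time_s: 8.65
position: [0.5151, 0.292, 0.0928]
orientation: [0.001, 0.783, 0.622, -0.0]
wrist_force: [-1.1, -0.9, -0.6]
gripper_width: 0.0475
[0.51512159 0.2920312  0.09275699] 76.96186599652705 0.0474987596305311 [-1.07570801 -0.88842078 -0.57269417]
```

View pics/w8.png

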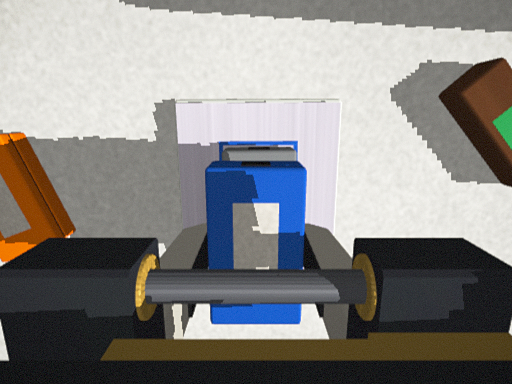

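```bash
python3 -m jog '[{"gripper":0.6,"x":-0.002,"y":0.0033,"z":-0.02,"twist":0},{"gripper":0.6,"x":-0.002,"y":0.0033,"z":-0.037,"twist":0},{"gripper":0.6,"x":-0.002,"y":0.0033,"z":-0.0435,"twist":0},{"gripper":0.6,"x":-0.002,"y":0.0033,"z":-0.0435,"twist":0},{"gripper":0.6,"x":-0.002,"y":0.0033,"z":-0.0435,"twist":0},{"gripper":0.4,"x":-0.002,"y":0.0033,"z":-0.0435,"twist":0},{"gripper":0.3,"x":-0.002,"y":0.0033,"z":-0.0435,"twist":0},{"gripper":0.3,"x":-0.002,"y":0.0033,"z":-0.0435,"twist":0},{"gripper":0.3,"x":-0.002,"y":0.0033,"z":-0.01,"twist":0},{"gripper":0.3,"x":-0.002,"y":0.0033,"z":0.04,"twist":0},{"gripper":0.3,"x":-0.002,"y":0.0033,"z":0.08,"twist":0},{"gripper":0.3,"x":-0.002,"y":0.0033,"z":0.08,"twist":0}]'
python3 - <<'E'
from h import *
s=bot.get_state();print(s['position'],s['gripper_width'],s['time_s'])
c=snap('wrist','w9.png');boxes(c,zlo=.06,zhi=.075,amin=1500);
c=snap('side','s9.png');boxes(c,lo=(.4,-.2),hi=(.65,.2))
print(' ');boxes(c,zlo=.058,lo=(.4,.2),hi=(.65,.4),zhi=.08)
E
```

```text
time_s: 9.7
position: [0.5145, 0.2985, 0.1581]
orientation: [0.0, 0.782, 0.623, 0.004]
wrist_force: [1.0, 0.7, -0.2]
gripper_width: 0.065
[0.51448719 0.29854169 0.15814589] 0.06502092574222004 9.7
[251. 197.] 6317 c [0.5118 0.2961] s [84.6 48.1] a -13.2 z 0.0668 rgb [ 30.  91. 192.]
[296. 212.] 268 c [ 0.4558 -0.0058] s [82.1 50.4] a 12.7 z 0.025 rgb [103.5 103.  101. ]
[284. 237.] 339 c [0.4654 0.119 ] s [85.  50.3] a 7.3 z 0.0249 rgb [105.  80.  56.]
 
[252. 270.] 470 c [0.5099 0.2983] s [84.4 50.3] a -13.8 z 0.0661 rgb [ 49.   77.  131.5]
```

View pics/w9.png

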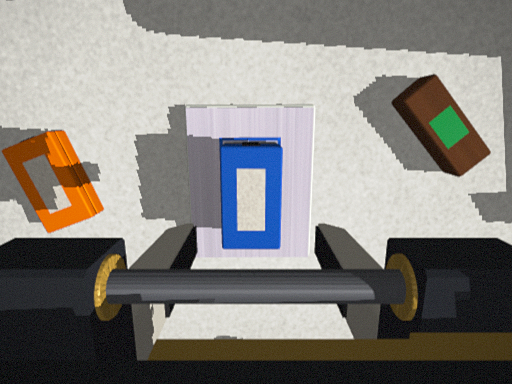

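Blue is stacked at (0.512, 0.296) with top z 0.067, square to the plate. Orange is next.

```bash
python3 -m jog '[{"gripper":0.25,"x":-0.01,"y":-0.04,"z":0,"twist":0.03},{"gripper":0.25,"x":-0.025,"y":-0.09,"z":0,"twist":0.06},{"gripper":0.25,"x":-0.04,"y":-0.14,"z":-0.01,"twist":0.09},{"gripper":0.25,"x":-0.05,"y":-0.19,"z":-0.02,"twist":0.113},{"gripper":0.25,"x":-0.06,"y":-0.225,"z":-0.03,"twist":0.113},{"gripper":0.25,"x":-0.063,"y":-0.236,"z":-0.03,"twist":0.113},{"gripper":0.25,"x":-0.063,"y":-0.236,"z":-0.03,"twist":0.113},{"gripper":0.25,"x":-0.063,"y":-0.236,"z":-0.03,"twist":0.113},{"gripper":0.25,"x":-0.063,"y":-0.236,"z":-0.03,"twist":0.113}]'
python3 - <<'E'
from h import *
s=bot.get_state();w,x,y,z=s['orientation'];print(s['position'],2*np.degrees(np.arctan2(y,x)),s['gripper_width'])
c=snap('wrist','w10.png');boxes(c,amin=1500)
E
```

```text
time_s: 10.55
position: [0.4661, 0.1215, 0.1306]
orientation: [-0.0, 0.659, 0.752, 0.001]
wrist_force: [0.1, 1.1, -0.2]
gripper_width: 0.0699
[0.46606127 0.12151667 0.13062193] 97.51611567794079 0.06993698171117688
[ 99. 164.] 6386 c [ 0.4564 -0.0078] s [84.9 48.6] a 11.0 z 0.0258 rgb [218. 220. 208.]
[250. 196.] 5665 c [0.4665 0.1175] s [84.3 48.1] a 7.5 z 0.0258 rgb [233. 116.   0.]
```

View pics/w10.png

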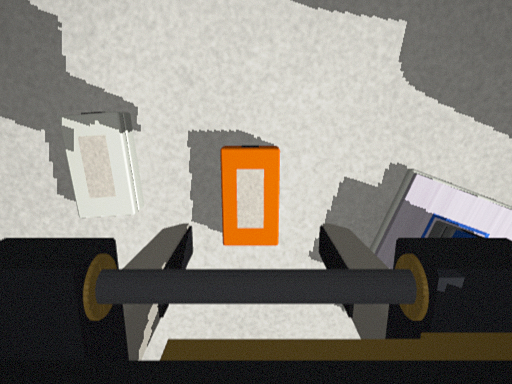

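```bash
python3 -m jog '[{"gripper":0.25,"x":0.001,"y":-0.005,"z":-0.05,"twist":0},{"gripper":0.25,"x":0.001,"y":-0.005,"z":-0.1,"twist":0},{"gripper":0.25,"x":0.001,"y":-0.005,"z":-0.136,"twist":0},{"gripper":0.25,"x":0.001,"y":-0.005,"z":-0.149,"twist":0},{"gripper":0.25,"x":0.001,"y":-0.005,"z":-0.149,"twist":0},{"gripper":0.6,"x":0.001,"y":-0.005,"z":-0.149,"twist":0},{"gripper":0.6,"x":0.001,"y":-0.005,"z":-0.149,"twist":0},{"gripper":0.6,"x":0.001,"y":-0.005,"z":-0.149,"twist":0},{"gripper":0.6,"x":0.001,"y":-0.005,"z":-0.149,"twist":0},{"gripper":0.6,"x":0.001,"y":-0.005,"z":-0.1,"twist":0},{"gripper":0.6,"x":0.001,"y":-0.005,"z":-0.05,"twist":0},{"gripper":0.6,"x":0.001,"y":-0.005,"z":-0.015,"twist":0}]'
python3 - <<'E'
from h import *
s=bot.get_state();w,x,y,z=s['orientation'];print(s['position'],2*np.degrees(np.arctan2(y,x)),s['gripper_width'],s['wrist_force'])
c=snap('wrist','w11.png')
E
```

```text
time_s: 11.6
position: [0.4659, 0.1161, 0.122]
orientation: [-0.0, 0.66, 0.752, 0.0]
wrist_force: [0.8, -0.1, -1.6]
gripper_width: 0.0479
[0.46588748 0.11607989 0.1220493 ] 97.47153820269833 0.047897240884012884 [ 0.75530198 -0.12754519 -1.64253972]
```

View pics/w11.png

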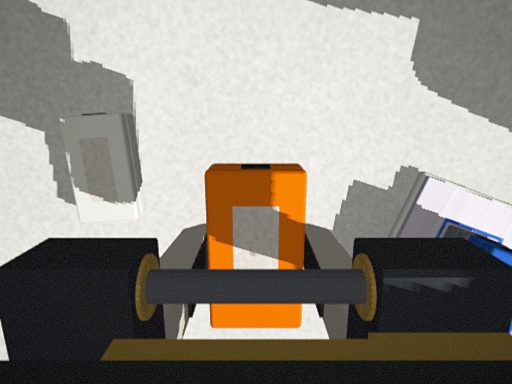

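Orange is held at 48 mm and centred. I'll carry it to the column.

```bash
python3 -m jog '[{"gripper":0.6,"x":0.01,"y":0.04,"z":0,"twist":-0.02},{"gripper":0.6,"x":0.022,"y":0.085,"z":0,"twist":-0.05},{"gripper":0.6,"x":0.034,"y":0.13,"z":0,"twist":-0.08},{"gripper":0.6,"x":0.046,"y":0.175,"z":0,"twist":-0.114},{"gripper":0.6,"x":0.056,"y":0.215,"z":0,"twist":-0.114},{"gripper":0.6,"x":0.062,"y":0.235,"z":0,"twist":-0.114},{"gripper":0.6,"x":0.062,"y":0.235,"z":0,"twist":-0.114},{"gripper":0.6,"x":0.062,"y":0.235,"z":0,"twist":-0.114},{"gripper":0.6,"x":0.062,"y":0.235,"z":0,"twist":-0.114},{"gripper":0.6,"x":0.062,"y":0.235,"z":0,"twist":-0.114}]'
python3 - <<'E'
from h import *
s=bot.get_state();w,x,y,z=s['orientation'];print(s['position'],2*np.degrees(np.arctan2(y,x)),s['gripper_width'],s['wrist_force'])
c=snap('wrist','w12.png')
E
```

```text
time_s: 12.48
position: [0.5126, 0.2904, 0.1194]
orientation: [0.0, 0.783, 0.621, -0.0]
wrist_force: [-0.7, -0.3, -1.3]
gripper_width: 0.048
[0.51259929 0.29035741 0.1193607 ] 76.84763495604084 0.047978952407778865 [-0.72214968 -0.31586093 -1.2845221 ]
```

View pics/w12.png

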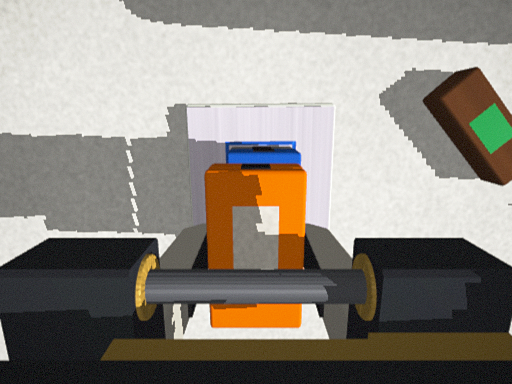

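```bash
python3 -m jog '[{"gripper":0.6,"x":0.001,"y":0.0055,"z":-0.02,"twist":0},{"gripper":0.6,"x":0.001,"y":0.0055,"z":-0.037,"twist":0},{"gripper":0.6,"x":0.001,"y":0.0055,"z":-0.0445,"twist":0},{"gripper":0.6,"x":0.001,"y":0.0055,"z":-0.0445,"twist":0},{"gripper":0.6,"x":0.001,"y":0.0055,"z":-0.0445,"twist":0},{"gripper":0.4,"x":0.001,"y":0.0055,"z":-0.0445,"twist":0},{"gripper":0.3,"x":0.001,"y":0.0055,"z":-0.0445,"twist":0},{"gripper":0.3,"x":0.001,"y":0.0055,"z":-0.0445,"twist":0},{"gripper":0.3,"x":0.001,"y":0.0055,"z":-0.01,"twist":0},{"gripper":0.3,"x":0.001,"y":0.0055,"z":0.04,"twist":0},{"gripper":0.3,"x":0.001,"y":0.0055,"z":0.08,"twist":0},{"gripper":0.3,"x":0.001,"y":0.0055,"z":0.08,"twist":0}]'
python3 - <<'E'
from h import *
s=bot.get_state();print(s['position'],s['gripper_width'],s['time_s'])
c=snap('wrist','w13.png');boxes(c,zlo=.086,zhi=.1,amin=1500);
c=snap('side','s13.png');boxes(c,lo=(.4,-.2),hi=(.65,.2))
print(' ');boxes(c,zlo=.084,lo=(.4,.2),hi=(.65,.4),zhi=.11)
E
```

```text
time_s: 13.53
position: [0.5151, 0.2983, 0.1844]
orientation: [0.0, 0.783, 0.622, 0.004]
wrist_force: [0.6, 1.2, -0.4]
gripper_width: 0.0653
[0.51509392 0.29834097 0.18444597] 0.06526766687685331 13.5333
[251. 197.] 6247 c [0.5129 0.2963] s [83.8 48.1] a -13.2 z 0.0928 rgb [235. 117.   0.]
[296. 212.] 271 c [ 0.4559 -0.0063] s [82.5 51.2] a 11.9 z 0.0249 rgb [134. 131. 128.]
 
[251. 263.] 479 c [0.5116 0.2981] s [84.8 49.3] a -14.7 z 0.0921 rgb [160. 100.  61.]
```

View pics/w13.png

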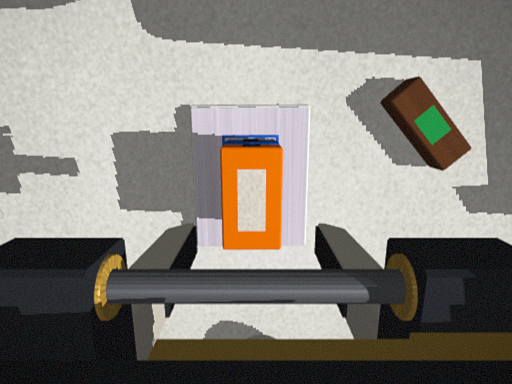

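Orange is stacked at (0.513, 0.296) with top z 0.093. The white box comes next.

```bash
python3 -m jog '[{"gripper":0.25,"x":-0.01,"y":-0.04,"z":0,"twist":0.03},{"gripper":0.25,"x":-0.02,"y":-0.09,"z":0,"twist":0.06},{"gripper":0.25,"x":-0.03,"y":-0.14,"z":0,"twist":0.09},{"gripper":0.25,"x":-0.04,"y":-0.19,"z":-0.02,"twist":0.12},{"gripper":0.25,"x":-0.05,"y":-0.24,"z":-0.03,"twist":0.1355},{"gripper":0.25,"x":-0.06,"y":-0.29,"z":-0.04,"twist":0.1355},{"gripper":0.25,"x":-0.07,"y":-0.34,"z":-0.05,"twist":0.1355},{"gripper":0.25,"x":-0.074,"y":-0.38,"z":-0.065,"twist":0.1355},{"gripper":0.25,"x":-0.076,"y":-0.403,"z":-0.065,"twist":0.1355},{"gripper":0.25,"x":-0.076,"y":-0.403,"z":-0.065,"twist":0.1355},{"gripper":0.25,"x":-0.076,"y":-0.403,"z":-0.065,"twist":0.1355},{"gripper":0.25,"x":-0.076,"y":-0.403,"z":-0.065,"twist":0.1355}]'
python3 - <<'E'
from h import *
s=bot.get_state();w,x,y,z=s['orientation'];print(s['position'],2*np.degrees(np.arctan2(y,x)),s['gripper_width'])
c=snap('wrist','w14.png');boxes(c,amin=1500)
c=snap('top','t14.png');boxes(c,zlo=.03,zhi=.13,lo=(.4,.2),hi=(.62,.4))
E
```

```text
time_s: 14.63
position: [0.4564, -0.0049, 0.1303]
orientation: [-0.0, 0.634, 0.774, 0.0]
wrist_force: [0.1, -0.2, 0.2]
gripper_width: 0.0697
[ 0.45644325 -0.00485903  0.13025103] 101.36353669902562 0.06967631202430422
[251. 195.] 5711 c [ 0.4568 -0.0081] s [84.8 48.1] a 11.3 z 0.0258 rgb [212. 214. 203.]
[150. 231.] 755 c [0.5109 0.2922] s [86.  50.1] a -13.0 z 0.0918 rgb [161.  91.  43.]
```

View pics/w14.png

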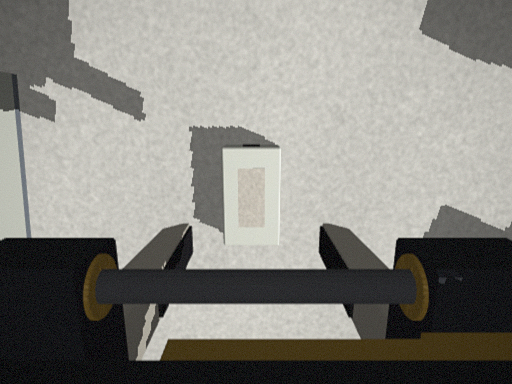

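View pics/t14.png

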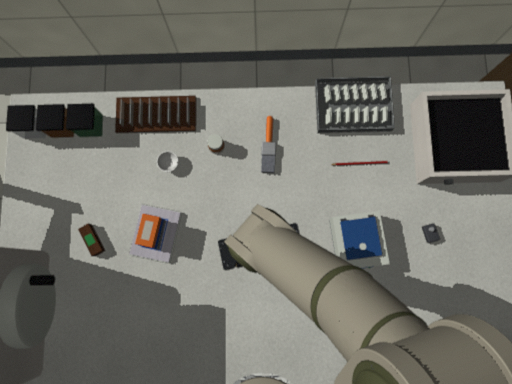

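The white box is at pixel (251,195), between the fingers. The top view shows the orange-topped column standing and no further boxes. I'll grip white.

```bash
python3 -m jog '[{"gripper":0.25,"x":0.001,"y":-0.004,"z":-0.05,"twist":0},{"gripper":0.25,"x":0.001,"y":-0.004,"z":-0.1,"twist":0},{"gripper":0.25,"x":0.001,"y":-0.004,"z":-0.136,"twist":0},{"gripper":0.25,"x":0.001,"y":-0.004,"z":-0.149,"twist":0},{"gripper":0.25,"x":0.001,"y":-0.004,"z":-0.149,"twist":0},{"gripper":0.6,"x":0.001,"y":-0.004,"z":-0.149,"twist":0},{"gripper":0.6,"x":0.001,"y":-0.004,"z":-0.149,"twist":0},{"gripper":0.6,"x":0.001,"y":-0.004,"z":-0.149,"twist":0},{"gripper":0.6,"x":0.001,"y":-0.004,"z":-0.149,"twist":0},{"gripper":0.6,"x":0.001,"y":-0.004,"z":-0.1,"twist":0},{"gripper":0.6,"x":0.001,"y":-0.004,"z":-0.05,"twist":0},{"gripper":0.6,"x":0.001,"y":-0.004,"z":0.0,"twist":0}]'
python3 - <<'E'
from h import *
s=bot.get_state();w,x,y,z=s['orientation'];print(s['position'],2*np.degrees(np.arctan2(y,x)),s['gripper_width'],s['wrist_force'])
c=snap('wrist','w15.png')
E
```

```text
time_s: 15.73
position: [0.456, -0.0087, 0.1322]
orientation: [-0.001, 0.634, 0.774, -0.001]
wrist_force: [2.3, -0.9, -0.8]
gripper_width: 0.048
[ 0.45602643 -0.0086533   0.13222478] 101.3696082177135 0.04799369482661647 [ 2.2680152  -0.91733418 -0.82904912]
```

View pics/w15.png

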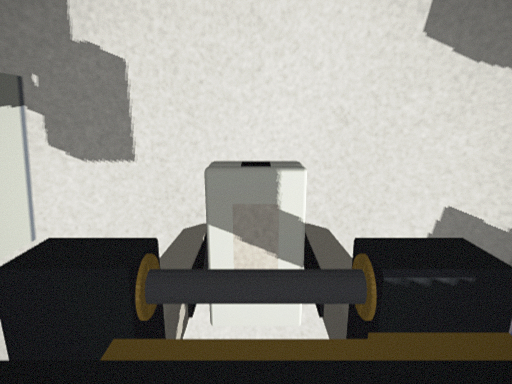

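```bash
python3 -m jog '[{"gripper":0.6,"x":0.01,"y":0.03,"z":0.02,"twist":-0.02},{"gripper":0.6,"x":0.02,"y":0.08,"z":0.02,"twist":-0.05},{"gripper":0.6,"x":0.03,"y":0.13,"z":0.02,"twist":-0.08},{"gripper":0.6,"x":0.04,"y":0.18,"z":0.02,"twist":-0.11},{"gripper":0.6,"x":0.05,"y":0.23,"z":0.02,"twist":-0.136},{"gripper":0.6,"x":0.055,"y":0.28,"z":0.02,"twist":-0.136},{"gripper":0.6,"x":0.06,"y":0.325,"z":0.02,"twist":-0.136},{"gripper":0.6,"x":0.068,"y":0.365,"z":0.02,"twist":-0.136},{"gripper":0.6,"x":0.072,"y":0.39,"z":0.02,"twist":-0.136},{"gripper":0.6,"x":0.0747,"y":0.404,"z":0.02,"twist":-0.136},{"gripper":0.6,"x":0.0747,"y":0.404,"z":0.02,"twist":-0.136},{"gripper":0.6,"x":0.0747,"y":0.404,"z":0.02,"twist":-0.136}]'
python3 -m jog '[{"gripper":0.6,"x":0,"y":0,"z":0,"twist":0},{"gripper":0.6,"x":0,"y":0,"z":0,"twist":0},{"gripper":0.6,"x":0,"y":0,"z":0,"twist":0}]'
python3 - <<'E'
from h import *
s=bot.get_state();w,x,y,z=s['orientation'];print(s['position'],2*np.degrees(np.arctan2(y,x)),s['gripper_width'],s['wrist_force'])
c=snap('wrist','w16.png')
E
```

```text
time_s: 16.78
position: [0.513, 0.2929, 0.1456]
orientation: [0.0, 0.784, 0.621, -0.0]
wrist_force: [-0.2, -1.0, -1.9]
gripper_width: 0.0481
time_s: 17.03
position: [0.5134, 0.2924, 0.1457]
orientation: [0.0, 0.784, 0.621, -0.0]
wrist_force: [0.2, 0.2, -1.7]
gripper_width: 0.0478
[0.51341805 0.29244776 0.14567195] 76.7442431261196 0.04775060379635189 [ 0.17243356  0.1629399  -1.70275749]
```

View pics/w16.png

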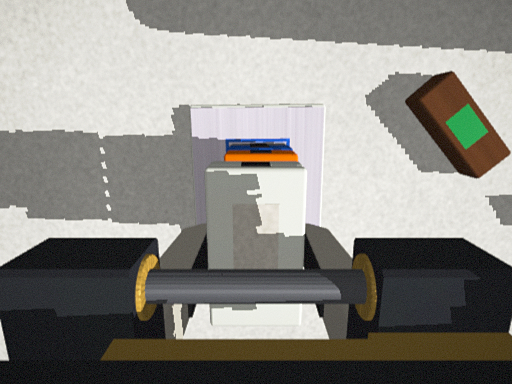

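```bash
python3 -m jog '[{"gripper":0.6,"x":0,"y":0.003,"z":-0.02,"twist":0},{"gripper":0.6,"x":0,"y":0.003,"z":-0.037,"twist":0},{"gripper":0.6,"x":0,"y":0.003,"z":-0.045,"twist":0},{"gripper":0.6,"x":0,"y":0.003,"z":-0.045,"twist":0},{"gripper":0.6,"x":0,"y":0.003,"z":-0.045,"twist":0},{"gripper":0.4,"x":0,"y":0.003,"z":-0.045,"twist":0},{"gripper":0.3,"x":0,"y":0.003,"z":-0.045,"twist":0},{"gripper":0.3,"x":0,"y":0.003,"z":-0.045,"twist":0},{"gripper":0.3,"x":0,"y":0.003,"z":-0.01,"twist":0},{"gripper":0.3,"x":0,"y":0.003,"z":0.04,"twist":0},{"gripper":0.3,"x":0,"y":0.003,"z":0.08,"twist":0},{"gripper":0.3,"x":0,"y":0.003,"z":0.08,"twist":0}]'
python3 - <<'E'
from h import *
s=bot.get_state();print(s['position'],s['gripper_width'],s['time_s'])
c=snap('wrist','w17.png');boxes(c,zlo=.11,zhi=.13,amin=1500);
c=snap('side','s17.png');
print(' ');boxes(c,zlo=.11,lo=(.4,.2),hi=(.65,.4),zhi=.13)
cv2.imwrite('pics/s17z.png',cv2.resize(c['frame'][180:330,180:340,::-1],None,fx=4.5,fy=4,interpolation=2))
E
```

```text
time_s: 18.08
position: [0.515, 0.2984, 0.2111]
orientation: [0.0, 0.783, 0.621, 0.004]
wrist_force: [-0.1, 0.9, 0.3]
gripper_width: 0.0653
[0.51496016 0.29842577 0.21109561] 0.06525257037063305 18.0833
[251. 195.] 6272 c [0.5113 0.2966] s [84.6 48.1] a -13.3 z 0.1188 rgb [224. 226. 218.]
 
[251. 257.] 494 c [0.5099 0.2981] s [84.2 49.7] a -13.0 z 0.1181 rgb [159. 160. 156.]
```

View pics/w17.png

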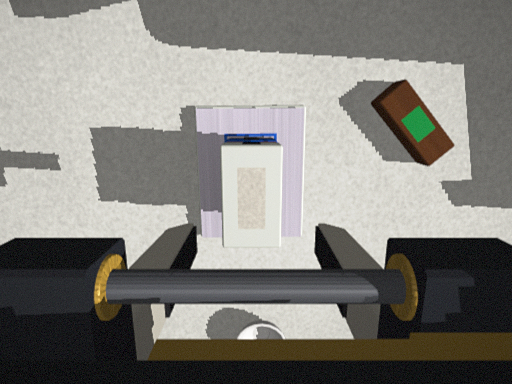

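View pics/s17z.png

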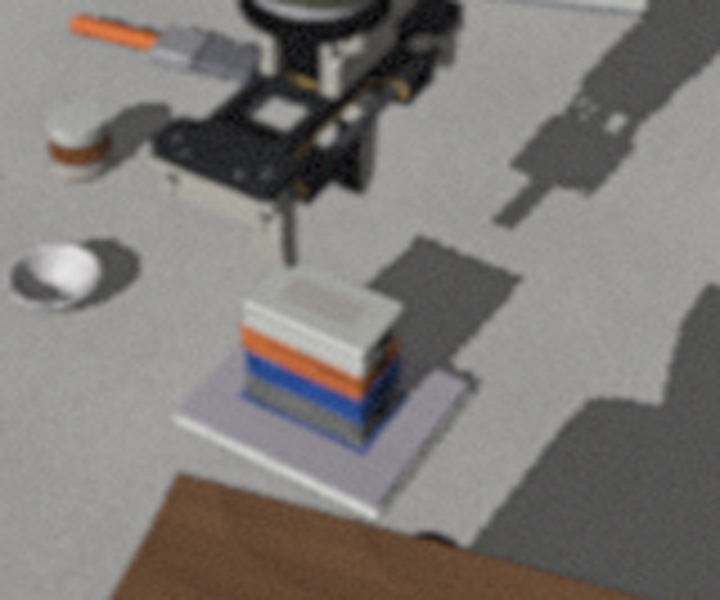

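All four boxes stand in a square column inside the outline: white top at (0.511, 0.297, 0.119), 13.3° to world x. Now I'll go above the switch box, closing the fingers on the way.

```bash
python3 -m jog '[{"gripper":0.3,"x":0,"y":-0.03,"z":0.02,"twist":0},{"gripper":0.3,"x":-0.01,"y":-0.08,"z":0.02,"twist":0.03},{"gripper":0.3,"x":-0.02,"y":-0.13,"z":0.02,"twist":0.06},{"gripper":0.6,"x":-0.03,"y":-0.18,"z":0.02,"twist":0.09},{"gripper":1,"x":-0.03,"y":-0.23,"z":0.02,"twist":0.11},{"gripper":1,"x":-0.04,"y":-0.28,"z":0.02,"twist":0.1105},{"gripper":1,"x":-0.04,"y":-0.33,"z":0.02,"twist":0.1105},{"gripper":1,"x":-0.05,"y":-0.38,"z":0.02,"twist":0.1105},{"gripper":1,"x":-0.05,"y":-0.43,"z":0.02,"twist":0.1105},{"gripper":1,"x":-0.06,"y":-0.48,"z":0.02,"twist":0.1105},{"gripper":1,"x":-0.06,"y":-0.53,"z":0.02,"twist":0.1105},{"gripper":1,"x":-0.07,"y":-0.58,"z":0.02,"twist":0.1105}]'
python3 -m jog '[{"gripper":1,"x":-0.005,"y":-0.05,"z":0,"twist":0},{"gripper":1,"x":-0.005,"y":-0.1,"z":0,"twist":0},{"gripper":1,"x":-0.005,"y":-0.15,"z":-0.01,"twist":0},{"gripper":1,"x":-0.005,"y":-0.182,"z":-0.02,"twist":0},{"gripper":1,"x":-0.005,"y":-0.182,"z":-0.02,"twist":0},{"gripper":1,"x":-0.005,"y":-0.182,"z":-0.02,"twist":0},{"gripper":1,"x":-0.005,"y":-0.182,"z":-0.02,"twist":0},{"gripper":1,"x":-0.005,"y":-0.182,"z":-0.02,"twist":0}]'
python3 - <<'E'
from h import *
s=bot.get_state();w,x,y,z=s['orientation'];print(s['position'],2*np.degrees(np.arctan2(y,x)),s['gripper_width'],s['wrist_force'])
c=snap('wrist','w18.png')
f=c['frame'].astype(int);P=world(c)
m=(f[...,2]-f[...,0]>40)&(abs(P[...,2]-.071)<.006)
v,u=np.nonzero(m);Q=np.array([ray(c,a,b,0.071) for a,b in zip(u,v)])
print('flap',len(u),cv2.minAreaRect((Q[:,:2]*1000).astype(np.float32)), np.median(P[m][:,2]))
b=m.astype(np.uint8);h=cv2.morphologyEx(b,cv2.MORPH_CLOSE,np.ones((31,31)))-b
h=cv2.morphologyEx(h,cv2.MORPH_OPEN,np.ones((5,5)))
k,l,st,ce=cv2.connectedComponentsWithStats(h)
for i in range(1,k): print(' dot?',ce[i],st[i,4],ray(c,*ce[i],0.071).round(4))
E
```

```text
time_s: 19.18
position: [0.4604, -0.1405, 0.2196]
orientation: [-0.001, 0.664, 0.747, 0.0]
wrist_force: [1.6, 0.1, -0.3]
gripper_width: 0.0097
time_s: 19.85
position: [0.4571, -0.2736, 0.2055]
orientation: [-0.0, 0.664, 0.748, 0.0]
wrist_force: [-0.1, 0.1, 0.4]
gripper_width: 0.0008
[ 0.45706368 -0.27358723  0.20546654] 96.8600328041694 0.0008461016855917151 [-0.07264204  0.06322196  0.37599187]
flap 6989 ((466.09686279296875, -275.5597839355469), (73.28804016113281, 95.12628936767578), 6.818460464477539) 0.07091143402514777
 dot? [251.25925926 192.77777778] 297 [ 0.4597 -0.2767  0.071 ]
```

View pics/w18.png

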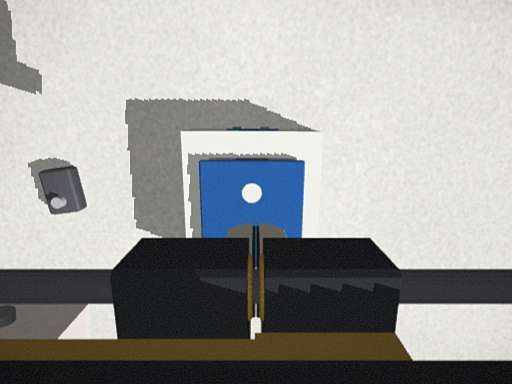

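The white dot is at pixel (251,193), which is (0.4597, -0.2767, 0.071). That puts the switch box origin at about (0.4845, -0.2737), yaw 6.8°. I'll come down to just above the dot.

```bash
python3 -m jog '[{"gripper":1,"x":0.0035,"y":-0.004,"z":-0.05,"twist":0},{"gripper":1,"x":0.0035,"y":-0.004,"z":-0.1,"twist":0},{"gripper":1,"x":0.0035,"y":-0.004,"z":-0.13,"twist":0},{"gripper":1,"x":0.0035,"y":-0.004,"z":-0.148,"twist":0},{"gripper":1,"x":0.0035,"y":-0.004,"z":-0.148,"twist":0},{"gripper":1,"x":0.0035,"y":-0.004,"z":-0.148,"twist":0},{"gripper":1,"x":0.0035,"y":-0.004,"z":-0.148,"twist":0}]'
python3 -c "
from h import *
c=snap('wrist','w19.png');c=snap('side','s19.png')
cv2.imwrite('pics/s19z.png',cv2.resize(c['frame'][90:210,240:400,::-1],None,fx=4.5,fy=4.5,interpolation=2))"
```

```text
time_s: 20.48
position: [0.4604, -0.2777, 0.0957]
orientation: [0.001, 0.664, 0.748, 0.0]
wrist_force: [-0.2, -0.1, 0.2]
gripper_width: 0.0007
```

View pics/w19.png

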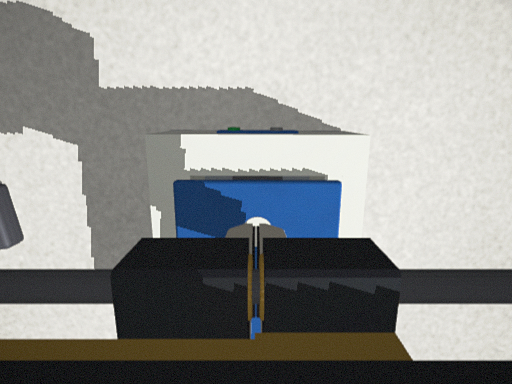

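View pics/s19z.png

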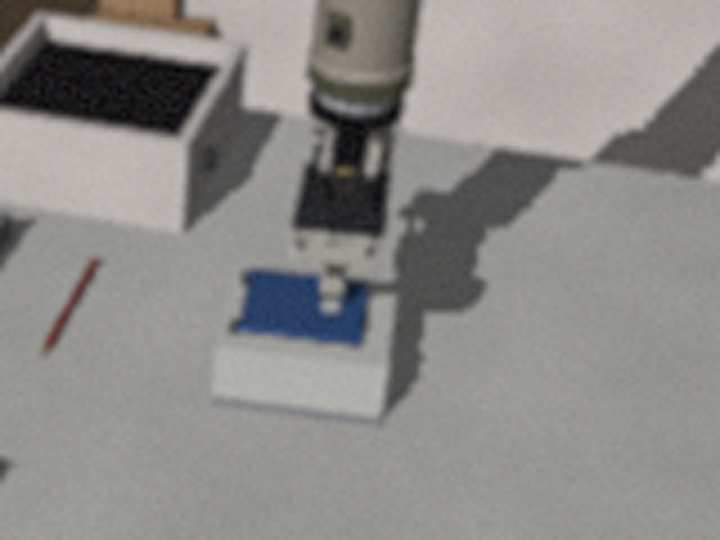

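The closed tips sit over the dot, about 11 mm above the flap. Pressing.

```bash
python3 -m jog '[{"gripper":1,"x":0,"y":0,"z":-0.01,"twist":0},{"gripper":1,"x":0,"y":0,"z":-0.014,"twist":0},{"gripper":1,"x":0,"y":0,"z":-0.0165,"twist":0},{"gripper":1,"x":0,"y":0,"z":-0.0185,"twist":0},{"gripper":1,"x":0,"y":0,"z":-0.0185,"twist":0},{"gripper":1,"x":0,"y":0,"z":-0.0185,"twist":0},{"gripper":1,"x":0,"y":0,"z":-0.0185,"twist":0}]'
```

```text
time_s: 21.17
position: [0.4599, -0.2787, 0.0827]
orientation: [0.001, 0.664, 0.747, -0.001]
wrist_force: [-6.1, 0.1, 28.7]
gripper_width: 0.0001
```

The press reached the stop (28.7 N), so the catch should be free. I'll retreat up and back toward the robot.

```bash
python3 -m jog '[{"gripper":1,"x":-0.01,"y":0,"z":0.04,"twist":0},{"gripper":1,"x":-0.045,"y":0,"z":0.075,"twist":0},{"gripper":1,"x":-0.08,"y":0,"z":0.11,"twist":0},{"gripper":1,"x":-0.11,"y":0,"z":0.15,"twist":0},{"gripper":1,"x":-0.11,"y":0,"z":0.18,"twist":0},{"gripper":1,"x":-0.11,"y":0,"z":0.18,"twist":0},{"gripper":1,"x":-0.11,"y":0,"z":0.18,"twist":0},{"gripper":1,"x":-0.11,"y":0,"z":0.18,"twist":0},{"gripper":1,"x":-0.11,"y":0,"z":0.18,"twist":0},{"gripper":1,"x":-0.11,"y":0,"z":0.18,"twist":0},{"gripper":1,"x":-0.11,"y":0,"z":0.18,"twist":0},{"gripper":1,"x":-0.11,"y":0,"z":0.18,"twist":0}]'
python3 -c "
from h import *
c=snap('wrist','w20.png');c=snap('side','s20.png')
cv2.imwrite('pics/s20z.png',cv2.resize(c['frame'][90:210,240:400,::-1],None,fx=4.5,fy=4.5,interpolation=2))
c=snap('top','t20.png')"
```

```text
time_s: 22.17
position: [0.3772, -0.2778, 0.2151]
orientation: [-0.001, 0.664, 0.748, 0.0]
wrist_force: [-0.2, 0.4, -1.1]
gripper_width: 0.0004
```

View pics/s20z.png

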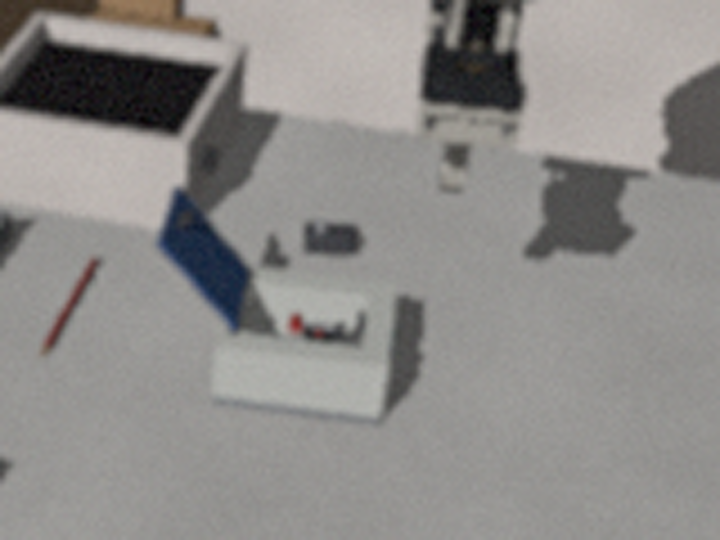

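View pics/t20.png

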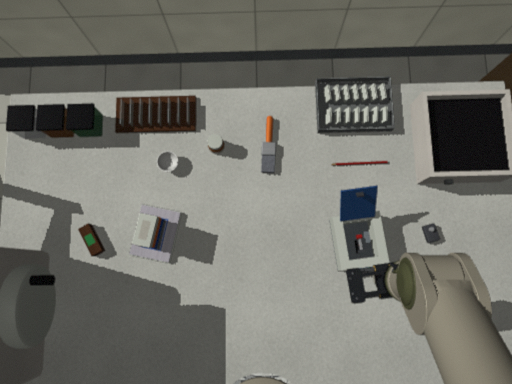

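The flap is open, leaning back at about (358,203) in the top view. The column looks disturbed though: the white box appears shifted off at about (148,231). Zooming in.

```bash
python3 -c "
from h import *
c=snap('top')
boxes(c,zlo=.03,zhi=.14,lo=(.4,.2),hi=(.62,.4))
boxes(c,zlo=.108,zhi=.13,lo=(.4,.2),hi=(.62,.4),amin=60)
cv2.imwrite('pics/t21z.png',cv2.resize(c['frame'][190:280,110:220,::-1],None,fx=6,fy=6,interpolation=2))
c=snap('side')
boxes(c,zlo=.108,zhi=.13,lo=(.4,.2),hi=(.62,.4),amin=60)
cv2.imwrite('pics/s21z.png',cv2.resize(c['frame'][200:320,190:320,::-1],None,fx=5,fy=5,interpolation=2))
"
```

```text
[148. 231.] 849 c [0.5104 0.2924] s [85.7 50.3] a -13.1 z 0.1175 rgb [157. 155. 144.]
[145. 230.] 608 c [0.5103 0.293 ] s [84.3 49.1] a -12.9 z 0.1186 rgb [168. 171. 160.]
[251. 257.] 523 c [0.5104 0.2979] s [86.  50.3] a -11.4 z 0.1181 rgb [154. 155. 151.]
```

View pics/t21z.png

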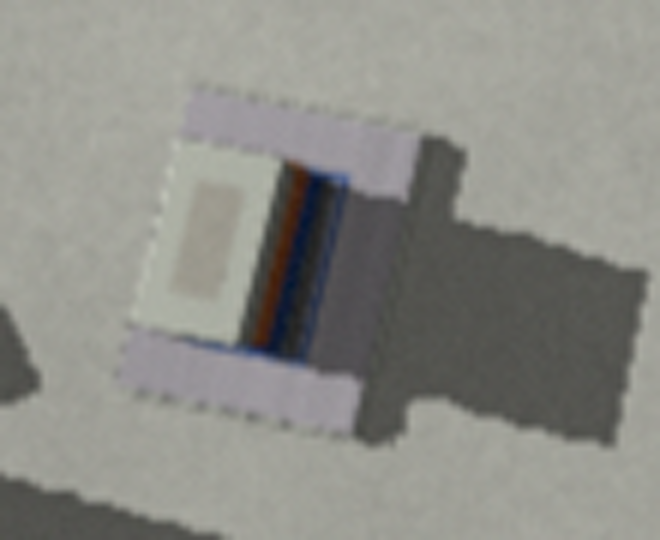

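View pics/s21z.png

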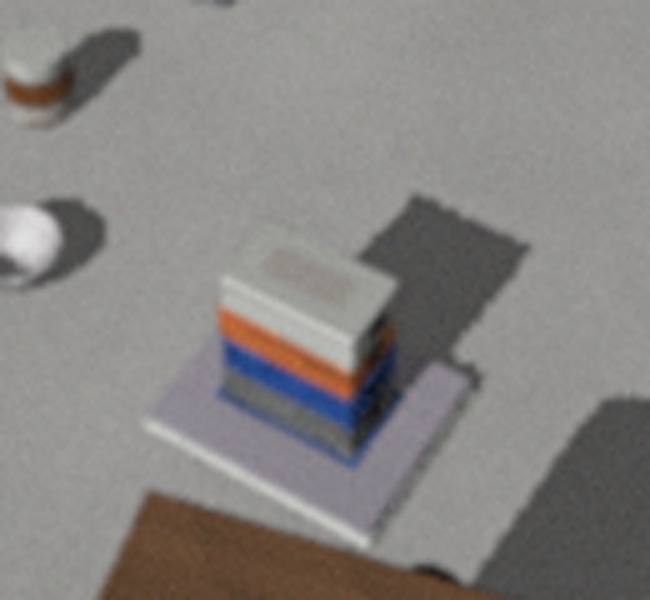

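That was perspective only: the white top centre is still at (0.510, 0.293) with z 0.1186 and yaw -13°, so the column is intact. Next is the lever.

```bash
python3 -m jog '[{"gripper":1,"x":0.03,"y":0.005,"z":0,"twist":0},{"gripper":1,"x":0.06,"y":0.005,"z":0,"twist":0},{"gripper":1,"x":0.085,"y":0.005,"z":0,"twist":0},{"gripper":1,"x":0.09,"y":0.005,"z":0,"twist":0},{"gripper":1,"x":0.09,"y":0.005,"z":0,"twist":0},{"gripper":1,"x":0.09,"y":0.005,"z":0,"twist":0},{"gripper":1,"x":0.09,"y":0.005,"z":0,"twist":0}]'
python3 - <<'E'
from h import *
s=bot.get_state();w,x,y,z=s['orientation'];print(s['position'],2*np.degrees(np.arctan2(y,x)),s['wrist_force'])
c=snap('wrist','w21.png');P=world(c);f=c['frame'].astype(int)
m=(f[...,0]-f[...,1]>60)&(f[...,0]-f[...,2]>60)
k,l,st,ce=cv2.connectedComponentsWithStats(m.astype(np.uint8))
for i in range(1,k):
    if st[i,4]>20: print(ce[i],st[i],np.median(P[l==i],0).round(4),ray(c,*ce[i],.052).round(4), P[l==i][:,2].max())
# well / deck
E
```

```text
time_s: 23.0
position: [0.4433, -0.2745, 0.2155]
orientation: [-0.0, 0.664, 0.747, -0.0]
wrist_force: [0.4, 0.5, 0.1]
gripper_width: 0.0005
[ 0.44326512 -0.27446817  0.21553755] 96.71471906354864 [0.39263625 0.48182022 0.0529393 ]
[252.63636364 222.75757576] [245 220  14  11  66] [ 0.4829 -0.2721  0.0531] [ 0.4841 -0.2723  0.052 ] 0.3673660627838697
```

View pics/w21.png

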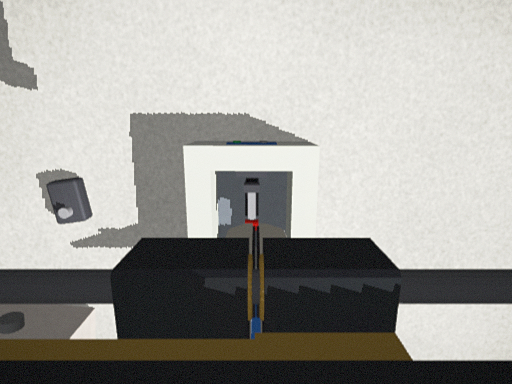

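The red roller is partly visible at pixel (253,223), agreeing with (0.4875, -0.2728). I'll move above it.

```bash
python3 -m jog '[{"gripper":1,"x":0.05,"y":0.002,"z":0,"twist":0},{"gripper":1,"x":0.059,"y":0.002,"z":-0.04,"twist":0},{"gripper":1,"x":0.059,"y":0.002,"z":-0.09,"twist":0},{"gripper":1,"x":0.059,"y":0.002,"z":-0.13,"twist":0},{"gripper":1,"x":0.059,"y":0.002,"z":-0.16,"twist":0},{"gripper":1,"x":0.059,"y":0.002,"z":-0.18,"twist":0},{"gripper":1,"x":0.059,"y":0.002,"z":-0.18,"twist":0},{"gripper":1,"x":0.059,"y":0.002,"z":-0.18,"twist":0},{"gripper":1,"x":0.059,"y":0.002,"z":-0.18,"twist":0},{"gripper":1,"x":0.059,"y":0.002,"z":-0.18,"twist":0}]'
python3 -c "
from h import *
print(bot.get_state()['wrist_force'])
c=snap('wrist','w22.png');c=snap('side','s22.png')
cv2.imwrite('pics/s22z.png',cv2.resize(c['frame'][120:190,270:350,::-1],None,fx=8,fy=8,interpolation=2))"
```

```text
time_s: 23.88
position: [0.4892, -0.2733, 0.0821]
orientation: [0.001, 0.665, 0.747, 0.0]
wrist_force: [0.1, 0.1, -0.3]
gripper_width: 0.0007
[ 0.11883878  0.12921706 -0.31047549]
```

View pics/s22z.png

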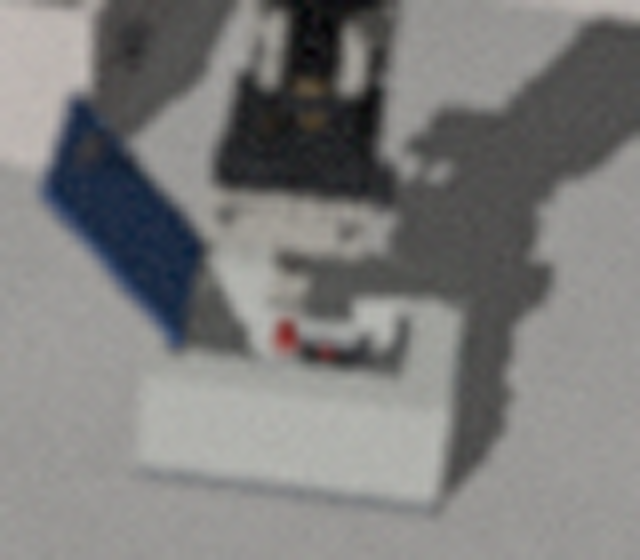

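View pics/w22.png

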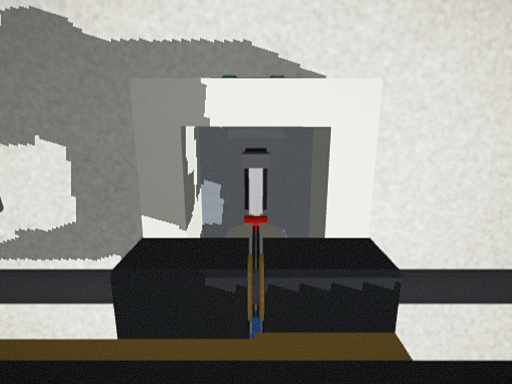

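The tips hang directly over the red roller, 13 mm above it. I'll go down in small steps, watching the force.

```bash
python3 -m jog '[{"gripper":1,"x":-0.001,"y":0,"z":-0.008,"twist":0},{"gripper":1,"x":-0.001,"y":0,"z":-0.014,"twist":0},{"gripper":1,"x":-0.001,"y":0,"z":-0.018,"twist":0},{"gripper":1,"x":-0.001,"y":0,"z":-0.02,"twist":0},{"gripper":1,"x":-0.001,"y":0,"z":-0.021,"twist":0},{"gripper":1,"x":-0.001,"y":0,"z":-0.021,"twist":0},{"gripper":1,"x":-0.001,"y":0,"z":-0.021,"twist":0},{"gripper":1,"x":-0.001,"y":0,"z":-0.021,"twist":0}]'; python3 -m jog '[{"gripper":1,"x":0,"y":0,"z":0,"twist":0}]'
```

```text
time_s: 24.65
position: [0.4884, -0.273, 0.0652]
orientation: [0.0, 0.664, 0.747, 0.0]
wrist_force: [1.4, -1.0, 4.6]
gripper_width: 0.0004
time_s: 24.73
position: [0.4884, -0.273, 0.0652]
orientation: [0.0, 0.664, 0.747, 0.0]
wrist_force: [1.7, -1.3, 3.7]
gripper_width: 0.0005
```

At 3.8 mm down the force reads about 4 N, close to the spring law's 3.5 N. I'll go 3 mm further and hold.

```bash
python3 -m jog '[{"gripper":1,"x":0,"y":0,"z":-0.002,"twist":0},{"gripper":1,"x":0,"y":0,"z":-0.003,"twist":0},{"gripper":1,"x":0,"y":0,"z":-0.004,"twist":0},{"gripper":1,"x":0,"y":0,"z":-0.004,"twist":0},{"gripper":1,"x":0,"y":0,"z":-0.004,"twist":0},{"gripper":1,"x":0,"y":0,"z":-0.004,"twist":0}]'; python3 -m jog '[{"gripper":1,"x":0,"y":0,"z":0,"twist":0},{"gripper":1,"x":0,"y":0,"z":0,"twist":0}]'
python3 -c "
from h import *
for i in range(4):
    s=bot.get_state();print(s['time_s'],s['position'],s['wrist_force']);c=snap('side','s23.png' if i==0 else None)
cv2.imwrite('pics/s23z.png',cv2.resize(c['frame'][120:190,270:350,::-1],None,fx=8,fy=8,interpolation=2))"
```

```text
time_s: 25.23
position: [0.4886, -0.273, 0.0622]
orientation: [0.0, 0.664, 0.747, 0.0]
wrist_force: [1.6, -1.8, 6.8]
gripper_width: 0.0006
time_s: 25.4
position: [0.4886, -0.273, 0.0622]
orientation: [0.0, 0.664, 0.747, 0.0]
wrist_force: [1.9, -1.4, 5.3]
gripper_width: 0.0006
25.4 [ 0.4885981  -0.27299544  0.06220742] [ 1.86095494 -1.43731757  5.31516834]
25.45 [ 0.48857362 -0.27300096  0.06221275] [ 1.2289153  -0.80154594  5.4956776 ]
25.5 [ 0.48860045 -0.27298824  0.06220865] [ 1.35648873 -2.01651455  5.95382941]
25.55 [ 0.48856294 -0.27300114  0.06220713] [ 1.68910721 -2.17669782  5.57710192]
```

View pics/s23z.png

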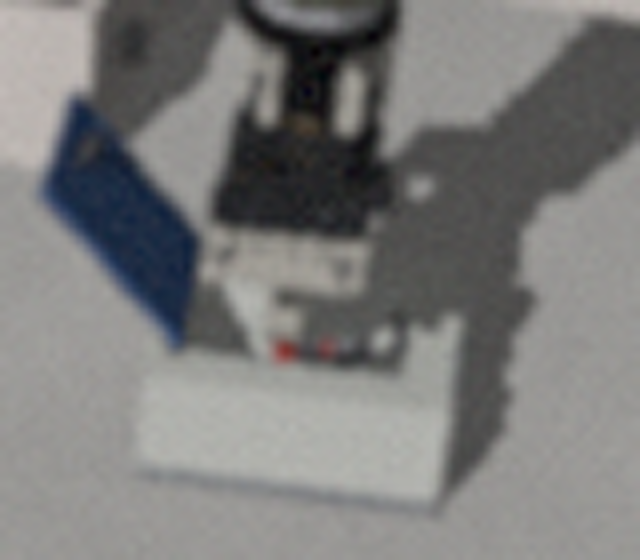

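At 6.8 mm down the force is about 5.6 N, as specified. I'll hold a moment more, then lift straight up and move clear.

```bash
python3 -m jog '[{"gripper":1,"x":0,"y":0,"z":0,"twist":0},{"gripper":1,"x":0,"y":0,"z":0,"twist":0},{"gripper":1,"x":0,"y":0,"z":0,"twist":0},{"gripper":1,"x":0,"y":0,"z":0,"twist":0},{"gripper":1,"x":0,"y":0,"z":0.01,"twist":0},{"gripper":1,"x":0,"y":0,"z":0.03,"twist":0},{"gripper":1,"x":0,"y":0,"z":0.07,"twist":0},{"gripper":1,"x":0,"y":0,"z":0.12,"twist":0},{"gripper":1,"x":-0.02,"y":0,"z":0.17,"twist":0},{"gripper":1,"x":-0.07,"y":0,"z":0.22,"twist":0},{"gripper":1,"x":-0.1,"y":0,"z":0.23,"twist":0},{"gripper":1,"x":-0.1,"y":0,"z":0.23,"twist":0}]'
python3 -m jog '[{"gripper":1,"x":0,"y":-0.05,"z":0,"twist":0},{"gripper":1,"x":0,"y":-0.1,"z":0,"twist":0},{"gripper":1,"x":0,"y":-0.15,"z":0,"twist":0},{"gripper":1,"x":0,"y":-0.2,"z":0,"twist":0},{"gripper":1,"x":0,"y":-0.23,"z":0,"twist":0},{"gripper":1,"x":0,"y":-0.23,"z":0,"twist":0},{"gripper":1,"x":0,"y":-0.23,"z":0,"twist":0},{"gripper":1,"x":0,"y":-0.23,"z":0,"twist":0},{"gripper":1,"x":0,"y":-0.23,"z":0,"twist":0}]'
python3 - <<'E'
from h import *
c=snap('top','t24.png');boxes(c,zlo=.108,zhi=.13,lo=(.4,.2),hi=(.62,.4),amin=60);boxes(c,lo=(.4,-.6),hi=(.85,.6))
c=snap('side','s24.png');boxes(c,zlo=.108,zhi=.13,lo=(.4,.2),hi=(.62,.4),amin=60)
a=cv2.resize(c['frame'][110:190,260:350,::-1],None,fx=4.4,fy=6,interpolation=2);b=cv2.resize(c['frame'][200:320,190:320,::-1],(396,480),interpolation=2)
cv2.imwrite('pics/s24z.png',np.hstack([a,b]))
E
```

```text
time_s: 26.6
position: [0.4078, -0.2731, 0.2366]
orientation: [-0.0, 0.665, 0.747, -0.002]
wrist_force: [-1.0, -0.1, 0.1]
gripper_width: 0.0002
time_s: 27.35
position: [0.4133, -0.4436, 0.2343]
orientation: [-0.001, 0.664, 0.748, 0.0]
wrist_force: [-0.3, 0.4, -0.3]
gripper_width: 0.0007
[145. 230.] 615 c [0.5105 0.293 ] s [83.7 49.3] a -12.8 z 0.1187 rgb [164. 166. 156.]
[417. 148.] 151 c [ 0.7431 -0.4627] s [213.1  19.7] a 4.8 z 0.0257 rgb [164. 159. 150.]
[359. 128.] 218 c [ 0.8201 -0.2929] s [220.8  53.4] a -88.3 z 0.0271 rgb [52.5 54.  53.5]
[269. 146.] 176 c [ 0.7677 -0.0382] s [87.9 37.9] a -1.6 z 0.0202 rgb [124. 123. 122.]
[166. 160.] 163 c [0.717  0.2542] s [61.1 60.4] a 89.3 z 0.0268 rgb [135. 134. 130.]
[ 90. 240.] 421 c [0.4958 0.4707] s [90.  36.9] a 28.6 z 0.0272 rgb [58. 40. 27.]
[431. 233.] 192 c [ 0.4935 -0.4845] s [48. 36.] a 12.6 z 0.0211 rgb [56. 57. 59.]
[251. 257.] 523 c [0.5093 0.2975] s [85.2 50.4] a -12.7 z 0.1181 rgb [154. 155. 150.]
```

View pics/t24.png

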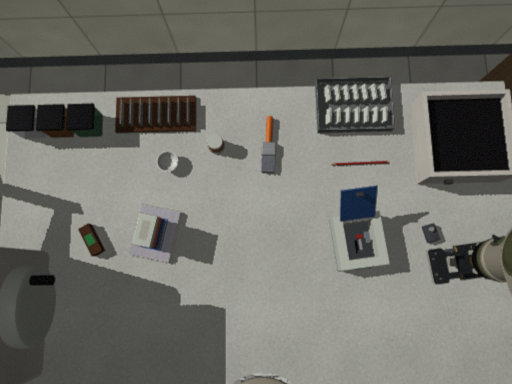

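View pics/s24z.png

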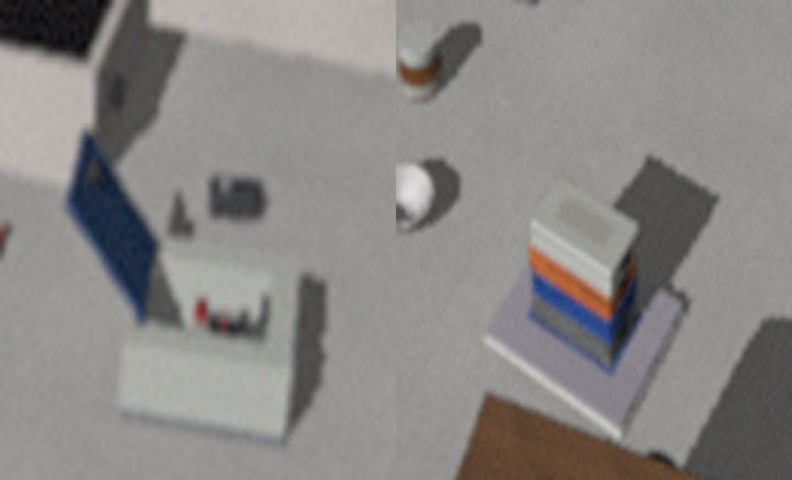

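The column stands square, the flap is open, the roller is back up, and the bystanders are where they were. The robot is clear of everything, so I'm handing in.

```bash
python3 -c "
from station import bot
print(bot.hand_in())"
```

```text
the job is handed in; nothing more can be done
None
```

The dryer is loaded and started, and the job is handed in at about 27 s of the 210 s allowed. No verdict is reported.

**Column:** Four boxes were present. They stand grey, blue, orange, white from the bottom, inside the outline. After release each measured within about 2.5 mm of the wrist-camera plate centre and within about 1° of its axis. In the last views the white top was still at z ≈ 0.119.

**Switch:** The flap was pressed to its stop at the dot (28.7 N) and swung open. The roller lever was then held about 6.8 mm down at about 5.6 N for roughly 0.8 s and let go.

**Last checks:** The pictures show the flap leaning back open, the roller back up and the gripper clear of everything. The dish, brush, blade case and tally counter measured where they were at the start. The jar and pencil I only checked by eye. I saw no grip slip and no box knocked aside.

**Disagreements:**
- The side camera put the boxes on the bench 5–7 mm to +y of the top camera. The wrist camera read in between, so I used that.
- From the top camera the column first looked shifted, but measuring it showed that was only perspective.
- I had no lever angle reading. The press rests on tool height and force, which agreed with the given spring law.
- I did not look under the raised object at the far left. The parts of that area I could see held no other boxes.

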